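Load the next sensor cartridge and clamp it with the cam lever

TASK

Take the front cartridge from the sloped roller lane, so that the ones behind roll forward, and lay it level in the channel of the clamping fixture while the cam lever is still open. Then swing the red-handled cam lever, by feel, just far enough to take up the gap and press the cartridge firmly against the sprung stop: the stop's green band should be going into its sleeve, but not the red one, and never push it so hard that the cartridge is crushed. Let go, leaving it clamped, and leave the other things on the bench alone.

Things in the scene. Friction and masses are not known exactly. Their poses are not given: they have to be found in the camera images.
- front_center (a point): Centre of the front (lowest) cartridge in the sloped lane, the one to take: white box, blue stripe, grey top with two brass studs; 60 mm long (x), 44 mm wide (y: grip across this), 48 mm high (z), 250 g (varies by 30 %), ends alike. In the lane it tilts with the slope: its +x end is higher, by 0.16 rad.
- front: The same front cartridge; origin at the centre of its underside, 24 mm below its centre.
- second_center (a point): Centre of the second cartridge, same kind, right behind the front one (61 mm pitch up the slope). It must roll forward by itself to the front place and stay in the lane.
- third_center (a point): Centre of the third cartridge, same kind, behind the second. It must follow by itself and stay in the lane.
- lane_front (a point): Where a cartridge's centre is when it rests in the lane's front place. The lane rises at 0.16 rad towards its rear, on free rollers. Side rails 6 mm thick stand 8 mm above the rollers, 3 mm clear of the cartridge; the blue front lip stands 12 mm above them. Lift square to the slope. Axes: x level, to the lane's rear; z up.
- nest (a point): Where to lay the cartridge's centre in the fixture: mid-channel, 24 mm above its floor (floor 12 mm above the table). x: along the channel from cam to stop, the way the 60 mm length must lie; z up. Side rails 6 mm thick, 56 mm long, 8 mm high, 3 mm clear each side. Laid here, it is 3 mm from the open cam and 3.5 to 13.5 mm (unknown, varies) from the stop pad.
- pivot (a point): On the cam's vertical turning axis, 80 mm above the table; seen from the nest it is 43.5 mm towards -x and 10 mm towards +y. Axes like the nest's. The cam is a 48 mm disc, 14 mm off centre: at lever angle a it reaches 24 - 14 cos(a) mm from this axis towards the stop and shoves the cartridge along the channel.
- handle (a point): Centre of the cam lever's red upright round handle: 16 mm diameter, 55 to 100 mm above the table (this point at 80 mm), 85 mm from the pivot, round which it moves on a level circle. It stands on a 16 mm wide bar (top 55.5 mm above the table). Turning free takes about 5 N here; once the cartridge meets the stop pad this rises steadily, by 2 N within about 0.15 rad, to 8 to 16 N when rightly clamped.
- cam (a joint): Cam lever angle a, rad: 0 fully open, grows counter-clockwise from above, ends at 3.0; starts at 0 to 0.35. From the pivot the handle lies in direction a + 2.094 rad (counter-clockwise from the nest's x axis). Friction keeps the lever where it is left. Rightly clamped is somewhere between 1.3 and 2.4 rad, different each time.
- stop: Grey block fixed 88 mm from the nest along its +x; origin on the table. A sleeve in it, set to a varying reach, holds a spring plunger (4 N per mm, no preload) with a black pad 30 x 32 mm facing the cartridge. The rod behind the pad is red, then green (4 mm), then bare steel (2.5 mm) at the sleeve. Pushed in 2.5 mm (10 N) green starts to go in; 6.5 mm (26 N) red; 9 mm (36 N) crushes the cartridge.
- bottle: Bystander: clear capped bottle, 60 mm diameter, 150 mm high; origin at its underside. Leave it alone.
- tub: Bystander: red box with clear lid, 106 x 81 x 54 mm; origin at its underside. Leave it alone.
- psu: Bystander: white power unit, 100 x 75 x 50 mm; origin at its underside. Leave it alone.
There are look-alikes about, which are no part of the job. What is shaped like the part that bears second_center but orange is not meant.

How it is judged:
By the outcome, as a careful person would: the job done as asked, in the order asked, and still so for the second after the job is handed in, with the robot touching nothing.
It also fails if it takes over 72 s, if anything falls off the work surface, if the arm or the gripper's body presses on something with over 40 N, if the wrist force passes 120 N, or if a joint passes its speed limit or range.

ROBOT

A 7-joint arm with a two-finger parallel gripper is mounted at the origin on the work surface. World frame = base frame: x ahead of the robot, y to its left, z up, the work surface at z = 0. Lengths are in m, angles in degrees, forces in N, time in s.
With the tool pointing down it reaches from about 0.425 to 0.875 m from the base axis. Payload 4.7 kg.
Tool frame: the origin (TCP) lies at the very end of the fingers, on their centre line; the grasp point (between the pads) lies 19 mm behind it; z points along the fingers, y is the direction in which the jaws open and shut (so a half turn about z gives the same grasp; the last joint's range is limited). The gripper opens to 87 mm and grips with 3 to 60 N. Pads are 19 mm wide; open, the fingers measure 117 mm over their backs; the gripper's body (75 mm by 190 mm) begins 51 mm behind the grasp point.
Start: joints at [-70.697, 18.392, -4.016, 83.108, 1.295, 78.541, -3.26], TCP at [0.206, 0.616, 0.201] pointing down, gripper open.
Joint ranges: [-163.93, 163.93], [-17.29, 119.83], [-79.2, 71.16], [3.27, 140.29], [-89.18, 269.18], [5.43, 117.66], [-154.24, 154.24]. Speed limits (degrees/s): [147.25, 147.25, 180, 180, 180, 180, 180].

INTERFACE

Orientations are given as [roll, pitch, yaw] about the fixed x, y, z axes, in that order (R = Rz(yaw) Ry(pitch) Rx(roll)).
In Python, from cell import monitor, read_camera, camera_info, env, look_for gives the robot as it stands.
- The arm moves only by the tool servo_tool, never from a script. Its argument "commands" is one flat list of numbers, 6 for each row, row after row: the shift along the tool's x, y, z in mm, then the turn, a rotation vector about the tool's x, y, z in degrees. A call has 1 to 10 rows; each row shifts and turns the commanded pose from where the row before left it, along the tool's axes as they then stand; what a row does not reach is not made up. A row lasts 1/10 s, in which the tool goes at most 50 mm and 8.59 degrees, less where a joint would pass 70% of its speed; a pose out of reach is approached as far as the arm can. A call is refused whole if a number of a shift passes 50 or a number of a turn 8.59, either way. A call with a gripper value outside its range is refused whole. "jaw" is the finger opening in mm, from 0 to 87, set as the call begins (left out, the last holds). The fingers move at their own pace and stop on an object; "newtons" is the grip in N (left out, the last holds). Time passes only in rows, so rows that do not move let the fingers close. It gives the time, the measured TCP pose, the force and the opening at its end, in the units of the state.
- monitor.get_obs(): the state, without advancing time (a new reading comes with each control period).
- read_camera(name): name is "side" or "top"; returns (picture, depth): 400x640x3 uint8, red, green, blue; 400x640 float32, m along the optical axis (not along the pixel's ray), 0 where there is no reading.
- camera_info(name): a dict with "camera_matrix" (3x3 intrinsics, pixels), "R" (3x3) and "t" (3): a world point X has camera coordinates R X + t. Camera axes: x right, y down, z forward; pixel columns grow to the right and rows downward; lengths in m; the calibration is good to about 2 mm. A picture is of the moment at which its call begins. camera_info takes no time and is no camera call.
- env.sign_off(): hands the job in, once; it reports no verdict.
Trained networks look in the newest picture that a camera, given by its name, has taken for a name from the list of things; names that differ only in an ending like _2 or _b are one class to them, and where a whole thing is asked for, a point or a joint stands for the part that bears it (a point fixed in the world has none). Each returns a list of dicts, best first, with "conf" (0 to 1); they miss things now and then, are a little off and sometimes report something else, mostly with a low value. They report only what shows in the picture. A call takes as long as a camera call. They do not tell look-alikes from the thing itself.
- look_for(camera, label): "box" ([left, top, width, height] in pixels, round what is visible of it).
The state is a dict: "time_s": time; "qpos": joint angles; "joint_velocities": joint speeds; "effort": joint torques, N m; "tool_pos": TCP position; "tool_rot": TCP orientation; "force": force on the tool from outside, world axes, zero at the start; "wrist_torque": the same for the moment, N m; "grip_width": finger opening in m.
Only numpy, scipy, OpenCV 4.12 (cv2) and the standard library are available. Lean on these libraries where they do the work, as an engineer would, in place of code of your own. Each camera call takes 0.05 s, during which the arm holds its last target.

## Working session

There is one attempt and no reset: what is moved stays moved. The work goes in short steps, Python scripts to look and compute and a tool call to move; the robot and the scene stay as the last step left them, time stands still between calls to the robot, and variables do not carry over. Pictures are saved under pics/ and viewed, and the job is handed in when it is done.

Besides the shell and the picture viewer there is one more tool, called as name(argument=value, ...), one argument or row to a line, values as JSON. servo_tool: Moves the arm, as the interface text tells. Its arguments: {"type":"object","properties":{"commands":{"type":"array","items":{"type":"number"}},"jaw":{"type":"number"},"newtons":{"type":"number"}},"required":["commands"]}

```bash
mkdir -p pics; ls
cat > h.py <<'E'
import numpy as np, cv2
from cell import monitor, read_camera, camera_info, env, look_for
def save(n,im): cv2.imwrite('pics/'+n+'.png',cv2.cvtColor(im,cv2.COLOR_RGB2BGR))
def world(c,d):
    i=camera_info(c);K=np.array(i['camera_matrix']);R=np.array(i['R']);t=np.array(i['t'])
    v,u=np.mgrid[0:d.shape[0],0:d.shape[1]]
    X=np.stack([(u-K[0,2])/K[0,0]*d,(v-K[1,2])/K[1,1]*d,d],-1)
    return (X-t)@R
def proj(c,P):
    i=camera_info(c);K=np.array(i['camera_matrix']);q=np.array(i['R'])@np.array(P)+np.array(i['t']);q=K@q;return q[:2]/q[2]
E
python3 - <<'E'
from h import *
for c in ['side','top']:
    im,d=read_camera(c); save(c+'0',im); np.savez('/tmp/'+c+'0.npz',im=im,d=d)
    i=camera_info(c); print(c,-np.array(i['R']).T@np.array(i['t']),np.array(i['camera_matrix'])[0,0])
    for l in ['front','handle','stop','cam','bottle','tub','psu']:
        print(l,[(np.round(b['box']).tolist(),round(b['conf'],2)) for b in look_for(c,l)])
print(monitor.get_obs())
E
```

```text
pics
side [0.54583241 0.85700875 1.0279382 ] 423.0329925859466
front [([302.0, 253.0, 27.0, 20.0], 0.77)]
handle [([334.0, 163.0, 17.0, 14.0], 0.82)]
stop [([289.0, 156.0, 24.0, 26.0], 0.82)]
cam [([329.0, 162.0, 26.0, 17.0], 0.55)]
bottle [([314.0, 317.0, 26.0, 42.0], 0.67)]
tub [([339.0, 123.0, 32.0, 19.0], 0.88)]
psu [([251.0, 195.0, 37.0, 30.0], 0.91), ([222.0, 250.0, 106.0, 43.0], 0.63), ([284.0, 247.0, 22.0, 27.0], 0.19)]
top [0.36412477 0.01434229 1.34846281] 412.27798744105525
front [([239.0, 216.0, 21.0, 19.0], 0.61), ([221.0, 151.0, 42.0, 86.0], 0.18)]
handle [([362.0, 213.0, 27.0, 23.0], 0.5)]
stop [([366.0, 171.0, 20.0, 25.0], 0.7)]
cam [([363.0, 218.0, 26.0, 22.0], 0.82)]
bottle [([172.0, 236.0, 26.0, 22.0], 0.92)]
tub [([428.0, 214.0, 38.0, 40.0], 0.57)]
psu [([298.0, 152.0, 23.0, 32.0], 0.59)]
{'time_s': 0.8, 'qpos': array([-70.69622492,  18.39078807,  -4.01545479,  83.10809644,
         1.2943919 ,  78.5376769 ,  -3.26110908]), 'joint_velocities': array([-0.03255848, -0.0375754 ,  0.01965569, -0.11455285,  0.06835917,
       -0.01739465, -0.01310601]), 'effort': array([ 2.85488823e-04, -4.91053569e+01, -4.02836697e-01, -3.12752402e+01,
       -6.36702636e-02,  3.36118019e-02,  1.12978205e-05]), 'tool_pos': array([0.20624757, 0.61645341, 0.20059453]), 'tool_rot': array([1.79991470e+02, 2.19974456e-03, 1.61503191e+02]), 'force': array([ 0.60631398, -0.26269343, -0.14253801]), 'wrist_torque': array([-0.04752258, -0.02059254,  0.05545257]), 'grip_width': 0.08680708360217909}
```

Run:
```python
from h import *
for c,(x,y,w,h) in {'side':(200,90,200,150),'top':(150,130,330,140)}.items():
    im=np.load(f'/tmp/{c}0.npz')['im']
    k=min(800/w,600/h); save(c+'0c',cv2.resize(im[y:y+h+0,x:x+w],None,fx=k,fy=k,interpolation=cv2.INTER_CUBIC))
im=np.load('/tmp/side0.npz')['im'];save('side0d',cv2.resize(im[220:370,200:400],None,fx=4,fy=4,interpolation=cv2.INTER_CUBIC))
```

```text
(no output)
```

View pics/side0.png

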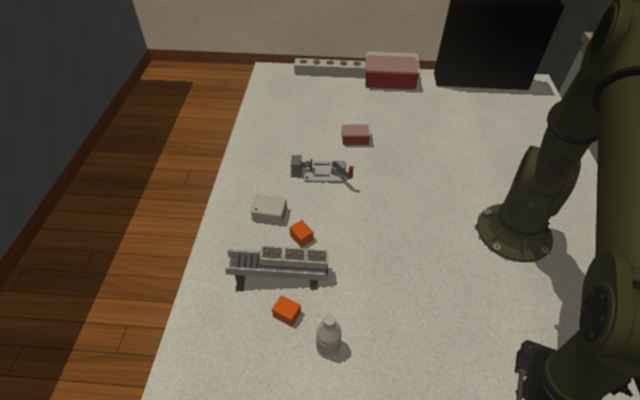

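View pics/top0.png

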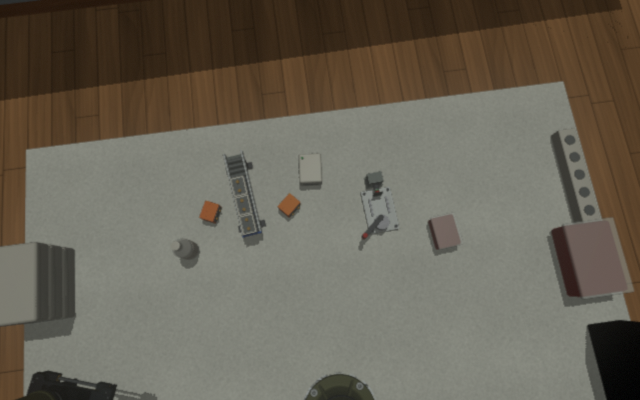

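```bash
sleep 0
```

```text
(no output)
```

View pics/side0c.png

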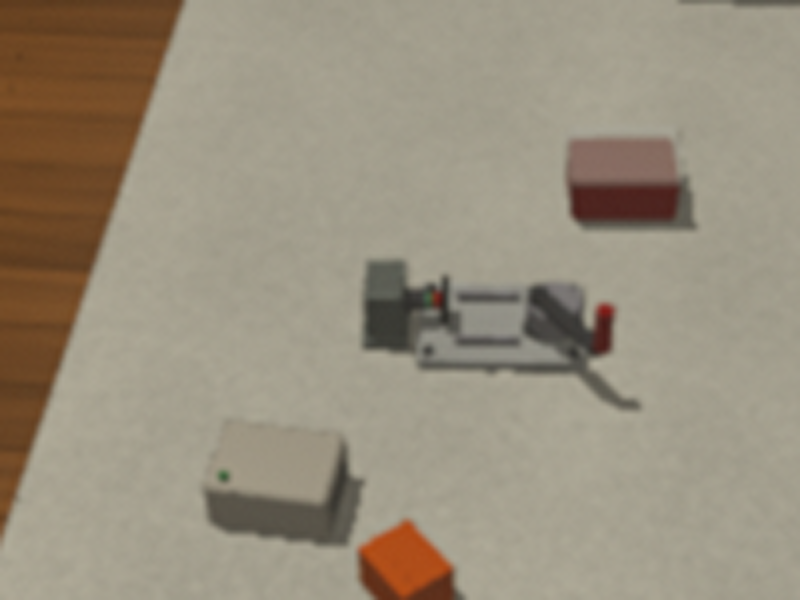

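View pics/side0d.png

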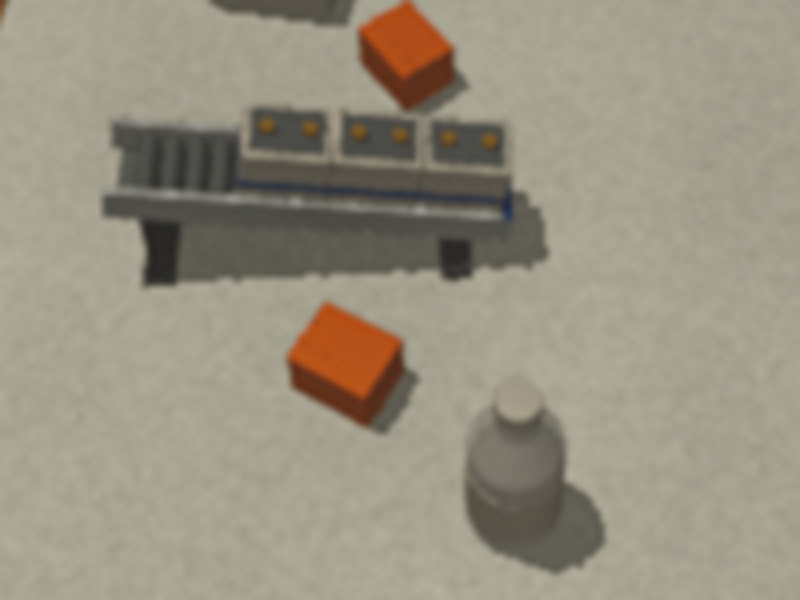

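View pics/top0c.png

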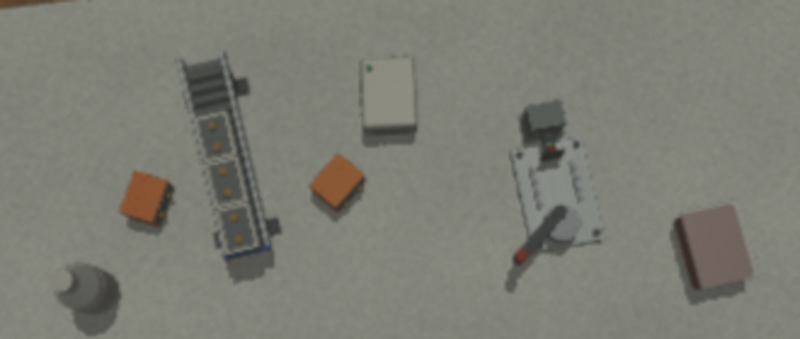

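Run:
```python
from h import *
np.set_printoptions(linewidth=250,precision=0,suppress=True)
for c,(u0,v0,w,h) in [('side',(222,240,112,52)),('side',(284,148,75,45))]:
    z=np.load(f'/tmp/{c}0.npz');W=world(c,z['d'])
    print((W[v0:v0+h:2,u0:u0+w:3,2]*1000).astype(int))
for c,(u0,v0,w,h) in [('top',(220,148,50,92)),('top',(356,165,45,80))]:
    z=np.load(f'/tmp/{c}0.npz');W=world(c,z['d'])
    print((W[v0:v0+h:2,u0:u0+w:2,2]*1000).astype(int))
    print(W[v0+h//2,u0+w//2])
```

```text
[[   0    0    2   -2   -1    0   -1   -3    2    0   -2    1    1    0   -2    0    0    0    0   -3    2   -1   -1   -1    4   25   38   29   21   10    6    1    0    1    0   -2   -1   -1]
 [   0   -3    0   -2    0   -2    0   -1    2    0    1   -3    3   -1   -2   -5   -2    0    0   -3   -1   -1   -1    1   -2   13   29   22   10    5    0   -1    2   -3    0    0    0    0]
 [   3   -1    0    0    0    0   -2   -3   -1   -2    0   -2    0   -2    0    0   -1   -3    0   -3   -3   -2   -1    0   -1    0   19   12    5    0    1   -2   -3   -3    1   -2   -3   -2]
 [   0    0   -2    0   -1    2    0   -2    0    0   -1   -4    0  121  116  115   -2    0   -1    0   -4    0   -1   -1    1   -1    9    1   -1   -1   -5   -1   -3    0    0    0    0   -1]
 [   0    0    0   -1    0   -1   -2    0   -2    2    3   -4    0  120  120  120  120  117  113  112  110  108  106  107  105 1027   -1   -2    2   -1    2    0    0   -2   -1   -3    0   -1]
 [   4   -1   93   93   90   90   88    3    0   -2   -1    2    0  119  121  122  118  116  119  114  107  110  110  108  109  104  10
[... 11062 characters left out ...]
 1  100   53   56    7   11    9    4    1   -3   -4    0   -1    1    0   -4   -3    0    5    3]
 [  -1   -2   -1   99  100  102   48    0   -1   -1   -4    4   -1   -4    0    0    2   -1    1   -1    3    6    4]
 [   1    0   -4   86  103   97    5    0    3    0    0    0   -4    3   -3    6    3    0   -6   -2    0   -1   -2]
 [   0   -4    0   60   62   -1   -1    0    1   -1    9    3    0    0    1    0   -5    3    2   -3   -3    0    5]
 [   0    0    0    0   -2    0    0   -1    5    0   -1   -2   -3    3    1    0    0    1   -1   -3    0    3    0]
 [  -1    1    2   -2   -4   -2   -2   -2    2   -2    1    2   -1    0    3    0    3    0    0    2    4    3    0]]
[0. 0. 1.]
```

```bash
cat > fit.py <<'E'
from h import *
from scipy.optimize import minimize
def rays(c,roi,ss=2):
    i=camera_info(c);K=np.array(i['camera_matrix']);R=np.array(i['R']);t=np.array(i['t'])
    u0,v0,w,h=roi
    o=(np.arange(ss)+.5)/ss-.5
    u=(u0+np.arange(w))[:,None]+o; v=(v0+np.arange(h))[:,None]+o
    U,V=np.meshgrid(u.ravel(),v.ravel())
    D=np.stack([(U-K[0,2])/K[0,0],(V-K[1,2])/K[1,1],np.ones_like(U)],-1)@R
    return -R.T@t,D
def Rz(a): return np.array([[np.cos(a),-np.sin(a),0],[np.sin(a),np.cos(a),0],[0,0,1]])
def Ry(a): return np.array([[np.cos(a),0,np.sin(a)],[0,1,0],[-np.sin(a),0,np.cos(a)]])
def box(o,D,R,p,lo,hi,best):
    ol=R.T@(o-p);Dl=D@R;Dl=np.where(abs(Dl)<1e-9,1e-9,Dl)
    a=(np.array(lo)-ol)/Dl;b=(np.array(hi)-ol)/Dl
    tn=np.minimum(a,b).max(-1);tf=np.maximum(a,b).min(-1)
    return np.where((tn<tf)&(tn<best),tn,best)
def cyl(o,D,p,r,z0,z1,best):
    ox,oy=o[0]-p[0],o[1]-p[1]
    A=D[...,0]**2+D[...,1]**2+1e-12;B=ox*D[...,0]+oy*D[...,1];C=ox*ox+oy*oy-r*r
    q=B*B-A*C;s=np.sqrt(np.maximum(q,0))
    a=(z0-o[2])/D[...,2];b=(z1-o[2])/D[...,2]
    tn=np.maximum((-B-s)/A,np.minimum(a,b));tf=np.minimum((-B+s)/A,np.maximum(a,b))
    return np.where((q>0)&(tn<tf)&(tn<best),tn,best)
def table(o,D): return -o[2]/D[...,2]
def loss(pred,d,ss=2):
    h,w=d.shape; P=pred.reshape(h,ss,w,ss)
    e=np.minimum(abs(P-d[:,None,:,None]),.02)
    ok=d>.1
    return e.mean((1,3))[ok].mean()*1e3
def multi(f,x0,scale):
    x0=np.array(x0,float)
    S=np.vstack([x0]+[x0+np.eye(len(x0))[k]*scale[k] for k in range(len(x0))])
    for _ in range(3):
        r=minimize(f,x0,method='Nelder-Mead',options=dict(initial_simplex=S,maxiter=700,xatol=1e-5,fatol=1e-5))
        x0=r.x;S=np.vstack([x0]+[x0+np.eye(len(x0))[k]*scale[k]*.4 for k in range(len(x0))])
    return r.x,r.fun
E
cat > lane.py <<'E'
from fit import *
# params: front centre x,y,z, yaw, rail rear length
def render(p,o,D):
    R=Rz(p[3])@Ry(-.16);c=np.array(p[:3]);b=table(o,D)
    for k in range(3): b=box(o,D,R,c,[-.03+.061*k,-.022,-.024],[.03+.061*k,.022,.024],b)
    for s in (-1,1):
        y=sorted([s*.025,s*.031]); b=box(o,D,R,c,[-.034,y[0],-.044],[p[4],y[1],-.016],b)
    b=box(o,D,R,c,[-.036,-.025,-.044],[-.031,.025,-.012],b)
    return box(o,D,R,c,[-.03,-.025,-.03],[p[4],.025,-.026],b)
if __name__=='__main__':
    rois={'top':(215,140,60,105),'side':(222,240,118,42)}
    dat={c:(np.load(f'/tmp/{c}0.npz')['d'][r[1]:r[1]+r[3],r[0]:r[0]+r[2]],)+rays(c,r) for c,r in rois.items()}
    W=world('top',np.load('/tmp/top0.npz')['d']);a=W[224,248];b=W[186,238];print(a,b)
    yaw=np.arctan2(*(b-a)[[1,0]])
    def f(p,cs=('top','side')): return sum(loss(render(p,*dat[c][1:]),dat[c][0]) for c in cs)
    for cs in (('top','side'),('top',),('side',)):
        x,v=multi(lambda p:f(p,cs),[a[0],a[1],.07,yaw,.21],[.01,.01,.01,.1,.03]); print(cs,x,v)
E
cat > fixt.py <<'E'
from fit import *
# nest x,y,yaw,a, base x0,x1,half width, stop half lx, ly, topz, pad gap, base yoff
def render(p,o,D):
    R=Rz(p[2]);n=np.array([p[0],p[1],0]);b=table(o,D)
    b=box(o,D,R,n,[p[4],p[11]-p[6],0],[p[5],p[11]+p[6],.012],b)
    for s in (-1,1):
        y=sorted([s*.025,s*.031]); b=box(o,D,R,n,[-.028,y[0],0],[.028,y[1],.020],b)
    b=box(o,D,R,n,[.088-p[7],-p[8],0],[.088+p[7],p[8],p[9]],b)
    g=.03+p[10]
    b=box(o,D,R,n,[g,-.016,.036-.015],[g+.005,.016,.036+.015],b)
    b=box(o,D,R,n,[g,-.005,.031],[.08,.005,.041],b)
    pv=n+R@[-.0435,.010,0];a=p[3]
    cc=pv+R@[-.014*np.cos(a),-.014*np.sin(a),0]
    b=cyl(o,D,cc,.024,.012,.046,b)
    R2=Rz(p[2]+a+2.094)
    b=box(o,D,R2,pv,[-.01,-.008,.0475],[.085,.008,.0555],b)
    return cyl(o,D,pv+R2@[.085,0,0],.008,.0555,.100,b)
def run(tag,rois,x0):
    dat={c:(np.load(f'/tmp/{c}{tag}.npz')['d'][r[1]:r[1]+r[3],r[0]:r[0]+r[2]],)+rays(c,r) for c,r in rois.items()}
    def f(p,cs): return sum(loss(render(p,*dat[c][1:]),dat[c][0]) for c in cs)
    for cs in (('top','side'),('top',),('side',)):
        x,v=multi(lambda p:f(p,cs),x0,[.006,.006,.1,.2,.006,.006,.006,.006,.006,.006,.006,.006]);x0=x
        h=x[:2]+.085*np.array([np.cos(x[2]+x[3]+2.094),np.sin(x[2]+x[3]+2.094)])+(Rz(x[2])@[-.0435,.01,0])[:2]
        print(cs,np.round(x,4),round(v,3),'handle',h)
if __name__=='__main__':
    W=world('top',np.load('/tmp/top0.npz')['d']);s=W[180,375];n=W[206,377];n=W[207,378];print(s,n)
    yaw=np.arctan2(*(s-n)[[1,0]]); nn=s[:2]-.088*np.array([np.cos(yaw),np.sin(yaw)])
    run('0',{'top':(354,164,52,84),'side':(284,148,78,42)},[nn[0],nn[1],yaw,.2,-.08,.05,.045,.015,.02,.058,.008,0])
E
python3 lane.py & python3 fixt.py; wait
```

```text
this script no longer has the robot
[0.59185577 0.20181284 0.09725945] [0.70953955 0.21703699 0.11969321]
('top', 'side') [0.59759167 0.20476598 0.07301712 0.1089619  0.23162285] 6.779966434999293
('top',) [0.59567432 0.20489078 0.07378051 0.11270228 0.22713102] 3.2606294732935255
('side',) [0.59824082 0.20424058 0.0725696  0.10874173 0.2375322 ] 3.301199932639322
```

```bash
time python3 fixt.py
```

```text
[ 0.68715511 -0.21440729  0.05693635] [ 0.6056795  -0.21696182  0.01300428]
('top', 'side') [ 6.108e-01 -2.195e-01  6.390e-02  1.161e-01 -8.540e-02  6.000e-02
  4.940e-02  1.770e-02  2.370e-02  5.800e-02  3.900e-03  4.000e-04] 6.367 handle [ 0.51174201 -0.1474979 ]
('top',) [ 6.083e-01 -2.188e-01  5.820e-02  1.279e-01 -8.480e-02  6.020e-02
  4.990e-02  1.670e-02  2.390e-02  5.870e-02  4.400e-03 -1.000e-04] 2.664 handle [ 0.50894909 -0.14682415]
('side',) [ 6.119e-01 -2.196e-01  6.710e-02  1.122e-01 -8.330e-02  6.050e-02
  4.920e-02  1.690e-02  2.330e-02  5.850e-02  5.100e-03  4.000e-04] 3.348 handle [ 0.51289033 -0.14761855]
real	2m42.808s
user	2m41.021s
sys	0m0.172s
```

```bash
cat > plan.py <<'E'
from h import *
from scipy.spatial.transform import Rotation as Ro
def Rl(yaw,sl): return Ro.from_euler('z',yaw)*Ro.from_euler('y',-sl)
FLIP=Ro.from_euler('y',np.pi)
def state():
    s=monitor.get_obs(); return s,np.array(s['tool_pos']),Ro.from_euler('xyz',s['tool_rot'],degrees=True)
def rows(p1,r1,n,p0=None,r0=None):
    s,p,r=state()
    if p0 is not None: p,r=p0,r0
    dv=(r.inv()*r1).as_rotvec()
    step=Ro.from_rotvec(dv/n)
    cur=r
    print('t',round(s['time_s'],2),'dist mm',np.round((p1-p)*1e3,1),'rot',np.round(np.degrees(dv),2))
    for k in range(n):
        t=cur.inv().apply((p1-p)/n)*1e3
        print(np.round(np.r_[t,np.degrees(dv/n)],1).tolist())
        cur=cur*step
C=np.array([.597,.2047,.0731]); LY=.110
E
python3 - <<'E'
from plan import *
R=Rl(LY,.16);n=R.apply([0,0,1]);r1=R*FLIP
print(r1.as_euler('xyz',degrees=True))
p1=C+n*.060
rows(p1,r1,20)
W=world('top',np.load('/tmp/top0.npz')['d'])
for u,v in [(185,248),(289,205),(210,212),(310,168),(445,232)]: print(u,v,W[v,u])
E
```

```text
[ 180.            9.16732472 -173.69746425]
t 0.8 dist mm [ 381.3 -412.8  -68.3] rot [ -1.98  -9.02 -24.75]
[-24.6, -13.5, 3.4, -0.1, -0.5, -1.2]
[-24.3, -14.1, 3.6, -0.1, -0.5, -1.2]
[-24.0, -14.6, 3.7, -0.1, -0.5, -1.2]
[-23.6, -15.1, 3.9, -0.1, -0.5, -1.2]
[-23.2, -15.6, 4.1, -0.1, -0.5, -1.2]
[-22.9, -16.1, 4.2, -0.1, -0.5, -1.2]
[-22.5, -16.6, 4.4, -0.1, -0.5, -1.2]
[-22.1, -17.1, 4.5, -0.1, -0.5, -1.2]
[-21.7, -17.6, 4.7, -0.1, -0.5, -1.2]
[-21.3, -18.1, 4.8, -0.1, -0.5, -1.2]
[-20.8, -18.5, 4.9, -0.1, -0.5, -1.2]
[-20.4, -19.0, 5.1, -0.1, -0.5, -1.2]
[-19.9, -19.4, 5.2, -0.1, -0.5, -1.2]
[-19.5, -19.9, 5.3, -0.1, -0.5, -1.2]
[-19.0, -20.3, 5.4, -0.1, -0.5, -1.2]
[-18.5, -20.7, 5.5, -0.1, -0.5, -1.2]
[-18.0, -21.1, 5.6, -0.1, -0.5, -1.2]
[-17.5, -21.5, 5.7, -0.1, -0.5, -1.2]
[-17.0, -21.9, 5.8, -0.1, -0.5, -1.2]
[-16.5, -22.2, 5.9, -0.1, -0.5, -1.2]
185 248 [0.54273643 0.39495145 0.10874576]
289 205 [0.64551617 0.07231464 0.04377   ]
210 212 [0.6575439  0.32765162 0.04157053]
310 168 [ 0.75862258 -0.0111636   0.04748544]
445 232 [ 0.4898398  -0.40626113  0.05520055]
```

servo_tool(
  commands=[-24.6,-13.5,0,-0.1,-0.5,-1.2,-24.3,-14.1,0,-0.1,-0.5,-1.2,-24,-14.6,0,-0.1,-0.5,-1.2,-23.6,-15.1,0,-0.1,-0.5,-1.2,-23.2,-15.6,0,-0.1,-0.5,-1.2,-22.9,-16.1,0,-0.1,-0.5,-1.2,-22.5,-16.6,0,-0.1,-0.5,-1.2,-22.1,-17.1,0,-0.1,-0.5,-1.2,-21.7,-17.6,0,-0.1,-0.5,-1.2,-21.3,-18.1,0,-0.1,-0.5,-1.2],
  jaw=64,
  newtons=25,
)

```text
time_s: 1.8
tool_pos: [0.3954, 0.4087, 0.2088]
tool_rot: [179.5, 5.1, 173.5]
force: [0.2, 0.5, -0.2]
grip_width: 0.0639
```

Run:
```python
from plan import *
R=Rl(LY,.16);n=R.apply([0,0,1]);r1=R*FLIP
rows(C+n*.060,r1,10)
```

```text
t 1.8 dist mm [ 192.1 -205.   -76.4] rot [ -1.1   -4.   -12.68]
[-20.6, -18.3, 9.4, -0.1, -0.4, -1.3]
[-20.2, -18.8, 9.5, -0.1, -0.4, -1.3]
[-19.7, -19.2, 9.6, -0.1, -0.4, -1.3]
[-19.2, -19.7, 9.7, -0.1, -0.4, -1.3]
[-18.7, -20.1, 9.8, -0.1, -0.4, -1.3]
[-18.1, -20.5, 9.9, -0.1, -0.4, -1.3]
[-17.6, -20.9, 9.9, -0.1, -0.4, -1.3]
[-17.1, -21.4, 10.0, -0.1, -0.4, -1.3]
[-16.5, -21.7, 10.1, -0.1, -0.4, -1.3]
[-16.0, -22.1, 10.2, -0.1, -0.4, -1.3]
```

servo_tool(
  commands=[-20.6,-18.3,9.4,-0.1,-0.4,-1.3,-20.2,-18.8,9.5,-0.1,-0.4,-1.3,-19.7,-19.2,9.6,-0.1,-0.4,-1.3,-19.2,-19.7,9.7,-0.1,-0.4,-1.3,-18.7,-20.1,9.8,-0.1,-0.4,-1.3,-18.1,-20.5,9.9,-0.1,-0.4,-1.3,-17.6,-20.9,9.9,-0.1,-0.4,-1.3,-17.1,-21.4,10,-0.1,-0.4,-1.3,-16.5,-21.7,10.1,-0.1,-0.4,-1.3,-16,-22.1,10.2,-0.1,-0.4,-1.3],
)

```text
time_s: 2.8
tool_pos: [0.5879, 0.204, 0.132]
tool_rot: [-179.9, 9.2, -173.4]
force: [-0.8, 0.6, 0.5]
grip_width: 0.064
```

Run:
```python
from plan import *
for c,(x,y,w,h) in {'side':(240,180,160,120),'top':(160,120,160,120)}.items():
    im,d=read_camera(c);np.savez(f'/tmp/{c}1.npz',im=im,d=d)
    s,p,r=state()
    k=5
    cr=cv2.resize(im[y:y+h,x:x+w],None,fx=k,fy=k,interpolation=cv2.INTER_CUBIC)
    for off in [(0,.032,0),(0,-.032,0)]:
        q=proj(c,p+r.apply(off)); cv2.circle(cr,tuple(int(v) for v in (q-[x,y]+.5)*k),4,(0,255,0),1)
    save(c+'1',cr)
R=Rl(LY,.16);n=R.apply([0,0,1]);r1=R*FLIP
rows(C+n*.060,r1,1)
```

```text
t 2.9 dist mm [-1.5  4.3  1.3] rot [-0.33 -0.07 -0.06]
[0.8, 4.4, -1.4, -0.3, -0.1, -0.1]
```

View pics/side1.png

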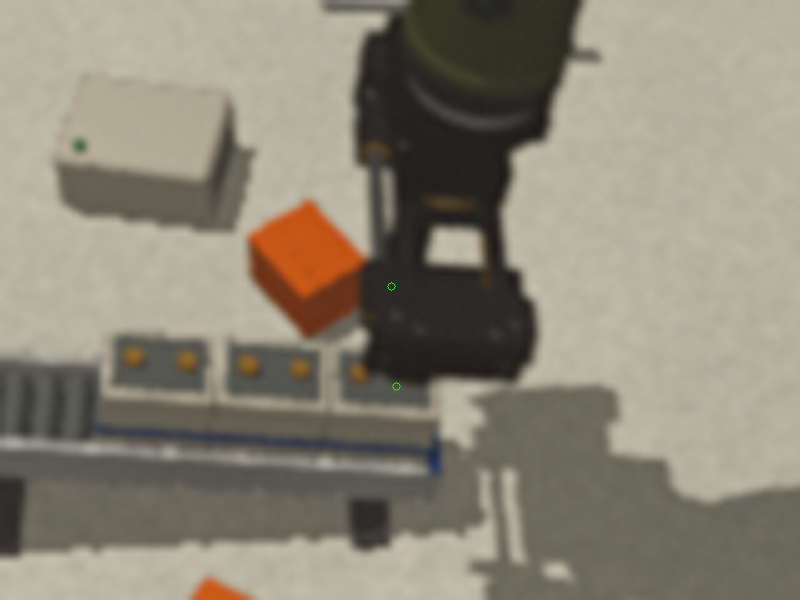

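View pics/top1.png

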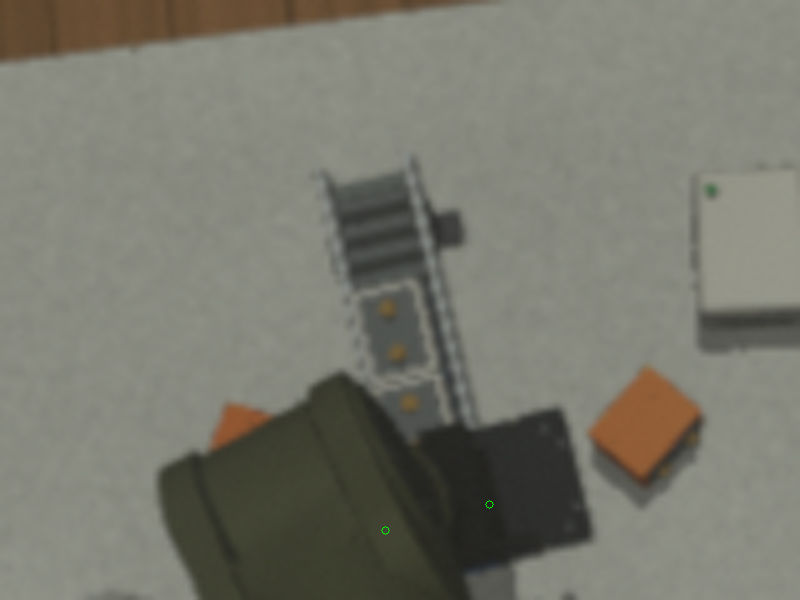

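servo_tool(
  commands=[0.8,4.4,0,-0.3,-0.1,-0.1,0,0,12,0,0,0,0,0,14,0,0,0,0,0,14,0,0,0,0,0,12,0,0,0,0,0,8,0,0,0,0,0,5,0,0,0,0,0,2,0,0,0,0,0,0,0,0,0],
)

```text
time_s: 3.8
tool_pos: [0.5966, 0.2105, 0.0657]
tool_rot: [179.9, 9.2, -173.3]
force: [-0.4, -0.1, 0.6]
grip_width: 0.0641
```

Run:
```python
from plan import *
R=Rl(LY,.16);n=R.apply([0,0,1]);r1=R*FLIP
rows(C-n*.011,r1,1)
s,p,r=state(); print(s['force'],R.inv().apply(p-C))
```

```text
t 3.8 dist mm [ 2.1 -5.6 -3.5] rot [0.2  0.06 0.37]
[-0.9, -5.8, 3.7, 0.2, 0.1, 0.4]
[-0.3834     -0.1039492   0.58813985] [-0.00090663  0.00575912 -0.00730266]
```

servo_tool(
  commands=[0,0,0,0,0,0,0,0,0,0,0,0],
)

```text
time_s: 4.0
tool_pos: [0.5969, 0.2107, 0.0665]
tool_rot: [179.8, 9.3, -173.3]
force: [0.3, 0.7, -0.4]
grip_width: 0.0641
```

Run:
```python
from plan import *
R=Rl(LY,.16);n=R.apply([0,0,1]);r1=R*FLIP
rows(C-n*.011,r1,1)
```

```text
t 4.0 dist mm [ 1.8 -5.8 -4.3] rot [0.23 0.12 0.37]
[-0.4, -6.0, 4.4, 0.2, 0.1, 0.4]
```

servo_tool(
  commands=[-0.4,-3,2.2,0.2,0.1,0.4,0,-3,2.2,0,0,0,0,0,0,0,0,0,0,0,0,0,0,0],
)

```text
time_s: 4.4
tool_pos: [0.5983, 0.2044, 0.0614]
tool_rot: [-180.0, 9.1, -173.7]
force: [-0.7, 1.0, -0.6]
grip_width: 0.0638
```

Run:
```python
from plan import *
R=Rl(LY,.16);n=R.apply([0,0,1]);r1=R*FLIP
rows(C-n*.011,r1,1)
```

```text
t 4.4 dist mm [0.5 0.5 0.9] rot [-0.01 -0.06 -0.05]
[-0.7, 0.5, -0.8, -0.0, -0.1, -0.0]
```

Good. Close.

servo_tool(
  commands=[0,0,0,0,0,0,0,0,0,0,0,0,0,0,0,0,0,0,0,0,0,0,0,0,0,0,0,0,0,0],
  jaw=35,
  newtons=30,
)

```text
time_s: 4.9
tool_pos: [0.5983, 0.2046, 0.0616]
tool_rot: [180.0, 9.1, -173.7]
force: [0.7, -0.2, -0.4]
grip_width: 0.0438
```

servo_tool(
  commands=[0,0,-4,0,0,0,0,0,-8,0,0,0,0,0,-12,0,0,0,0,0,-12,0,0,0,0,0,-12,0,0,0,0,0,-12,0,0,0,0,0,-14,0,0,0,0,0,-14,0,0,0,0,0,-12,0,0,0,0,0,-8,0,0,0],
)

```text
time_s: 5.9
tool_pos: [0.5816, 0.203, 0.17]
tool_rot: [180.0, 9.2, -173.7]
force: [0.4, 0.9, -2.6]
grip_width: 0.0433
```

Run:
```python
from plan import *
for c,(x,y,w,h) in {'side':(220,180,160,120)}.items():
    im,d=read_camera(c);np.savez(f'/tmp/{c}2.npz',im=im,d=d)
    save(c+'2',cv2.resize(im[y:y+h,x:x+w],None,fx=5,fy=5,interpolation=cv2.INTER_CUBIC))
s,p,r=state(); print(s['force'],p,s['tool_rot'])
```

```text
[-0.1509085  -0.35835142 -1.63965266] [0.58209642 0.20322854 0.17100279] [ 179.91994702    9.30155476 -173.73317408]
```

View pics/side2.png

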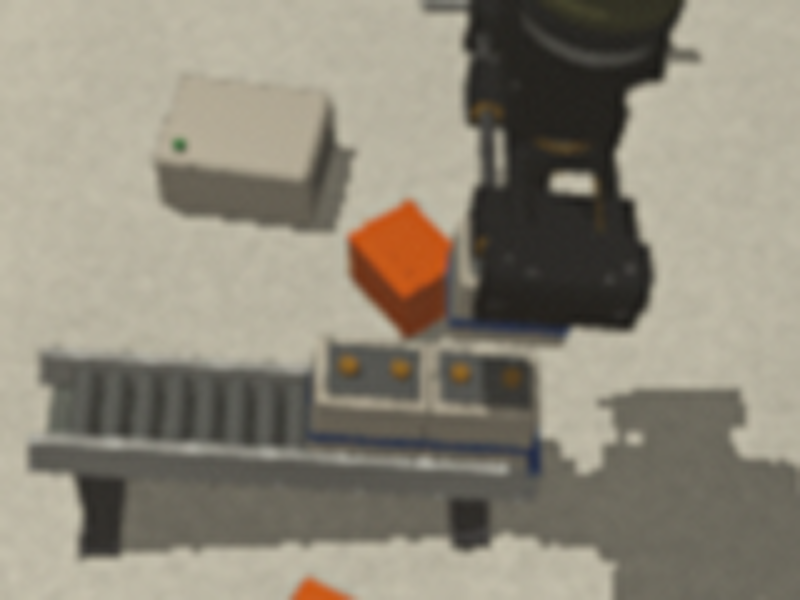

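```bash
cat >> plan.py <<'E'
N=np.array([.610,-.2192,.036]); NY=.0626
RN=Ro.from_euler('z',NY); rn=RN*FLIP
E
python3 - <<'E'
from plan import *
rows(np.array([.6104,-.2192,.15]),rn,18)
E
```

```text
t 5.95 dist mm [  28.3 -422.4  -21. ] rot [0.3  9.3  2.68]
[1.2, -23.5, 1.0, 0.0, 0.5, 0.1]
[1.1, -23.5, 1.0, 0.0, 0.5, 0.1]
[1.0, -23.5, 1.0, 0.0, 0.5, 0.1]
[1.0, -23.5, 1.0, 0.0, 0.5, 0.1]
[0.9, -23.5, 1.0, 0.0, 0.5, 0.1]
[0.8, -23.5, 1.0, 0.0, 0.5, 0.1]
[0.8, -23.5, 1.1, 0.0, 0.5, 0.1]
[0.7, -23.5, 1.1, 0.0, 0.5, 0.1]
[0.6, -23.5, 1.1, 0.0, 0.5, 0.1]
[0.5, -23.5, 1.1, 0.0, 0.5, 0.1]
[0.5, -23.5, 1.1, 0.0, 0.5, 0.1]
[0.4, -23.5, 1.1, 0.0, 0.5, 0.1]
[0.3, -23.5, 1.1, 0.0, 0.5, 0.1]
[0.3, -23.5, 1.1, 0.0, 0.5, 0.1]
[0.2, -23.5, 1.1, 0.0, 0.5, 0.1]
[0.1, -23.5, 1.1, 0.0, 0.5, 0.1]
[0.0, -23.5, 1.2, 0.0, 0.5, 0.1]
[-0.0, -23.5, 1.2, 0.0, 0.5, 0.1]
```

servo_tool(
  commands=[1.2,-12,1,0,0.5,0.1,1.1,-23.5,1,0,0.5,0.1,1,-25,1,0,0.5,0.1,1,-25,1,0,0.5,0.2,0.9,-25,1,0,0.5,0.2,0.8,-25,1,0,0.5,0.2,0.8,-25,1,0,0.5,0.2,0.7,-25,1,0,0.5,0.2,0.6,-25,1,0,0.5,0.2,0.5,-25,1,0,0.5,0.2],
)

```text
time_s: 6.95
tool_pos: [0.5961, -0.0347, 0.1557]
tool_rot: [179.8, 4.0, -175.5]
force: [0.8, -0.4, -2.8]
grip_width: 0.0437
```

servo_tool(
  commands=[0.5,-25,1.1,0,0.5,0.2,0.4,-25,1.1,0,0.5,0.2,0.3,-25,1.1,0,0.5,0.2,0.3,-25,1.1,0,0.5,0.1,0.2,-25,1.1,0,0.6,0.1,0.1,-25,1.1,0,0.6,0.1,0,-20,1.2,0,0.6,0.1,0,-10,1.2,0,0.6,0.1,0,0,0,0,0,0,0,0,0,0,0,0],
)

```text
time_s: 7.95
tool_pos: [0.608, -0.211, 0.1463]
tool_rot: [179.7, -0.3, -176.5]
force: [0.2, 0.3, -3.2]
grip_width: 0.0434
```

Run:
```python
from plan import *
rows(np.array([.6104,-.2192,.12]),rn,1)
```

```text
t 7.95 dist mm [  2.4  -8.2 -26.3] rot [ 0.31 -0.34 -0.07]
[-2.1, -8.5, 26.3, 0.3, -0.3, -0.1]
```

servo_tool(
  commands=[-1,-4,8,0.3,-0.3,-0.1,-1.1,-4.5,9,0,0,0,0,0,9,0,0,0,0,0,0,0,0,0,0,0,0,0,0,0],
)

```text
time_s: 8.45
tool_pos: [0.6105, -0.2199, 0.1204]
tool_rot: [-180.0, -0.0, -176.4]
force: [0.5, -0.7, -2.1]
grip_width: 0.0438
```

Run:
```python
from plan import *
im,d=read_camera('side');np.savez('/tmp/side3.npz',im=im,d=d)
x,y,w,h=270,110,120,90
save('side3',cv2.resize(im[y:y+h,x:x+w],None,fx=6.6,fy=6.6,interpolation=cv2.INTER_CUBIC))
im,d=read_camera('top');np.savez('/tmp/top3.npz',im=im,d=d)
x,y,w,h=330,140,120,90
save('top3',cv2.resize(im[y:y+h,x:x+w],None,fx=6.6,fy=6.6,interpolation=cv2.INTER_CUBIC))
rows(np.array([.6104,-.2192,.12]),rn,1)
```

```text
t 8.55 dist mm [-0.7  1.  -1.3] rot [-0.07  0.05  0.01]
[0.6, 1.0, 1.3, -0.1, 0.1, 0.0]
```

View pics/side3.png

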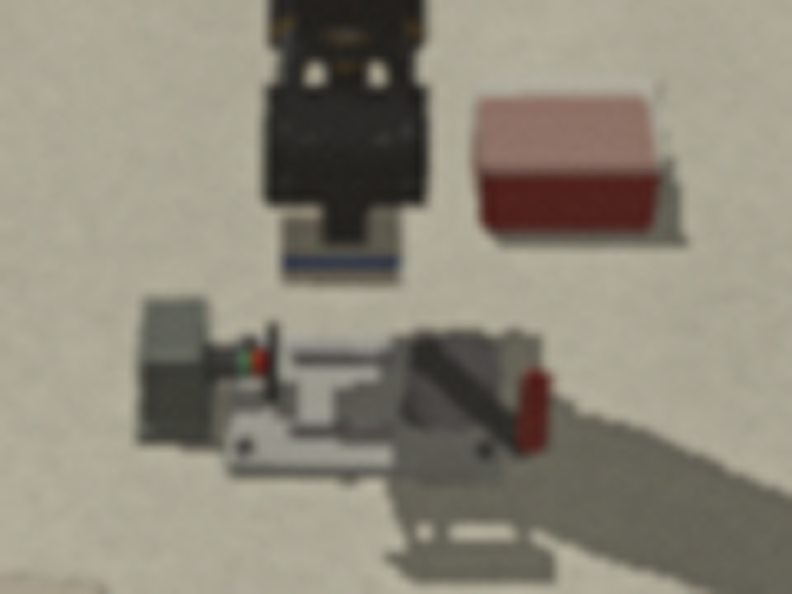

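View pics/top3.png

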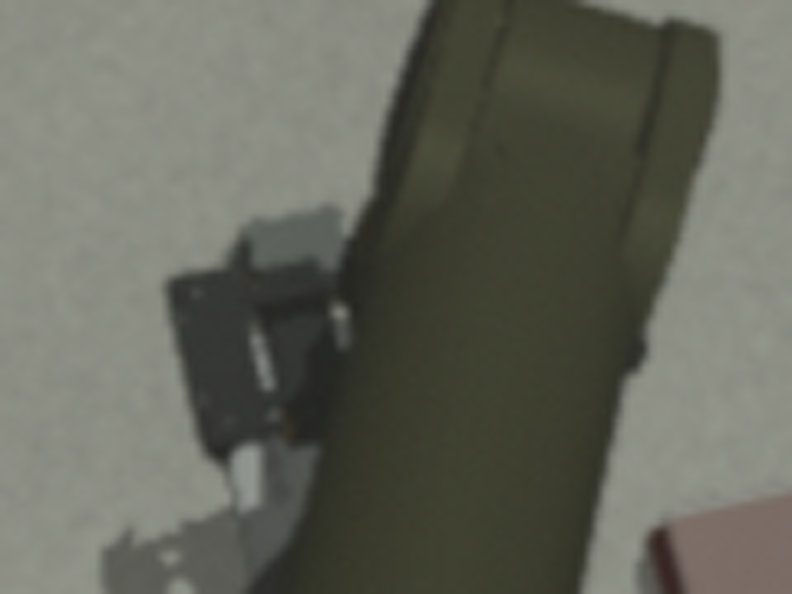

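Run:
```python
from plan import *
z=np.load('/tmp/side3.npz');im=z['im'].astype(int);d=z['d']
# stripe
m=(im[...,2]-im[...,0]>25);m[:140]=0;m[160:]=0;m[:,:300]=0;m[:,345:]=0
v,u=np.nonzero(m);print(u.min(),u.max(),v.min(),v.max())
for r in range(144,154): print(r,im[r,309:335].sum(-1).tolist())
W=world('side',d)
rr=slice(147,152)
s,p,r=state()
P=W[rr,314:329].reshape(-1,3)
q=rn.inv().apply(P-p); print(np.median(q,0),q.std(0))
dep=np.median(d[rr,314:329]);print(dep)
N=rn
i=camera_info('side');K=np.array(i['camera_matrix']);R=np.array(i['R']);t=np.array(i['t'])
for (uu,vv) in [(270+284/6.6-.5,149.),(270+401/6.6-.5,149.)]:
    X=R.T@(np.array([(uu-K[0,2])/K[0,0],(vv-K[1,2])/K[1,1],1])*dep-t)
    print(X, Ro.from_euler('z',NY).inv().apply(X-p)*1e3)
```

```text
Traceback (most recent call last):
ValueError: zero-size array to reduction operation minimum which has no identity
```

Run:
```python
from plan import *
z=np.load('/tmp/side3.npz');im=z['im'].astype(int);d=z['d']
for r in range(144,154): print(r,im[r,309:335].sum(-1).tolist())
W=world('side',d)
rr=slice(147,152)
s,p,r=state()
P=W[rr,315:329].reshape(-1,3)
q=RN.inv().apply(P-p)*1e3; print(np.median(q,0),q.std(0))
dep=np.median(d[rr,315:329]);print(dep,p)
i=camera_info('side');K=np.array(i['camera_matrix']);R=np.array(i['R']);t=np.array(i['t'])
for (uu,vv) in [(270+284/6.6-.5,149.),(270+401/6.6-.5,149.)]:
    X=R.T@(np.array([(uu-K[0,2])/K[0,0],(vv-K[1,2])/K[1,1],1])*dep-t)
    print(X, RN.inv().apply(X-p)*1e3)
```

```text
144 [487, 493, 481, 383, 281, 254, 256, 260, 253, 200, 134, 99, 99, 100, 98, 110, 172, 236, 260, 255, 264, 340, 454, 506, 507, 503]
145 [491, 496, 485, 387, 281, 255, 259, 261, 258, 204, 138, 102, 96, 100, 100, 111, 174, 239, 262, 257, 262, 335, 448, 506, 511, 506]
146 [492, 499, 488, 391, 283, 256, 260, 268, 259, 214, 163, 134, 135, 135, 134, 144, 186, 242, 260, 259, 263, 330, 445, 498, 506, 505]
147 [489, 497, 488, 390, 279, 255, 254, 260, 256, 240, 213, 201, 203, 202, 201, 203, 221, 247, 256, 257, 262, 329, 442, 491, 499, 501]
148 [498, 497, 485, 371, 252, 224, 232, 232, 234, 233, 228, 227, 225, 227, 227, 225, 228, 230, 231, 229, 240, 312, 436, 492, 500, 501]
149 [496, 500, 481, 358, 212, 179, 184, 184, 188, 184, 188, 189, 191, 191, 193, 190, 187, 187, 187, 179, 192, 298, 433, 494, 502, 499]
150 [494, 496, 480, 360, 227, 196, 200, 201, 203, 202, 199, 203, 203, 199, 200, 200, 200, 203, 197, 194, 218, 323, 448, 498, 500, 497]
151 [489, 498, 483, 384, 277, 248, 256, 252, 251, 249, 251, 248, 251, 251, 248, 252, 249, 248, 247, 243, 264, 359, 460, 497, 497, 495]
152 [496, 501, 489, 422, 344, 321, 320, 322, 306, 292, 298, 296, 297, 298, 302, 296, 299, 296, 297, 295, 307, 376, 456, 493, 491, 489]
153 [498, 497, 495, 466, 435, 424, 431, 425, 411, 400, 406, 406, 406, 405, 409, 407, 401, 396, 399, 398, 409, 433, 472, 491, 497, 491]
[ 0.42969428 21.74509368  4.17287441] [13.1296511   2.13990095  6.1767992 ]
1.3785031 [ 0.61106197 -0.22018935  0.12130554]
[ 0.63927278 -0.196371    0.12550576] [29.64560376 22.00684777  4.20021797]
[ 0.58168392 -0.20089132  0.12572664] [-28.11324216  21.09809533   4.42109277]
```

servo_tool(
  commands=[0.6,1,8,-0.1,0.1,0,0,0,12,0,0,0,0,0,14,0,0,0,0,0,14,0,0,0,0,0,14,0,0,0,0,0,12,0,0,0,0,0,7,0,0,0,0,0,3,0,0,0,0,0,0,0,0,0,0,0,0,0,0,0],
)

```text
time_s: 9.55
tool_pos: [0.6105, -0.2196, 0.0376]
tool_rot: [180.0, -0.0, -176.4]
force: [0.0, -0.1, -2.7]
grip_width: 0.0438
```

Run:
```python
from plan import *
rows(np.array([.6105,-.2192,.0245]),rn,1)
```

```text
t 9.55 dist mm [ -0.    0.4 -13.1] rot [ 0.01 -0.02 -0.  ]
[0.0, 0.4, 13.1, 0.0, -0.0, -0.0]
```

servo_tool(
  commands=[0,0.4,2,0,0,0,0,0,2,0,0,0,0,0,2,0,0,0,0,0,2,0,0,0,0,0,2,0,0,0,0,0,0,0,0,0],
)

```text
time_s: 10.15
tool_pos: [0.6097, -0.2187, 0.0265]
tool_rot: [179.9, -0.1, -176.4]
force: [0.7, -0.0, -3.1]
grip_width: 0.0436
```

servo_tool(
  commands=[0,0,1,0,0,0,0,0,0.5,0,0,0,0,0,0,0,0,0],
)

```text
time_s: 10.45
tool_pos: [0.6099, -0.2189, 0.0254]
tool_rot: [180.0, -0.1, -176.4]
force: [-0.2, -0.6, -2.8]
grip_width: 0.0435
```

Run:
```python
from plan import *
im,d=read_camera('side');np.savez('/tmp/side4.npz',im=im,d=d)
x,y,w,h=270,110,120,90
save('side4',cv2.resize(im[y:y+h,x:x+w],None,fx=6.6,fy=6.6,interpolation=cv2.INTER_CUBIC))
```

```text
(no output)
```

View pics/side4.png

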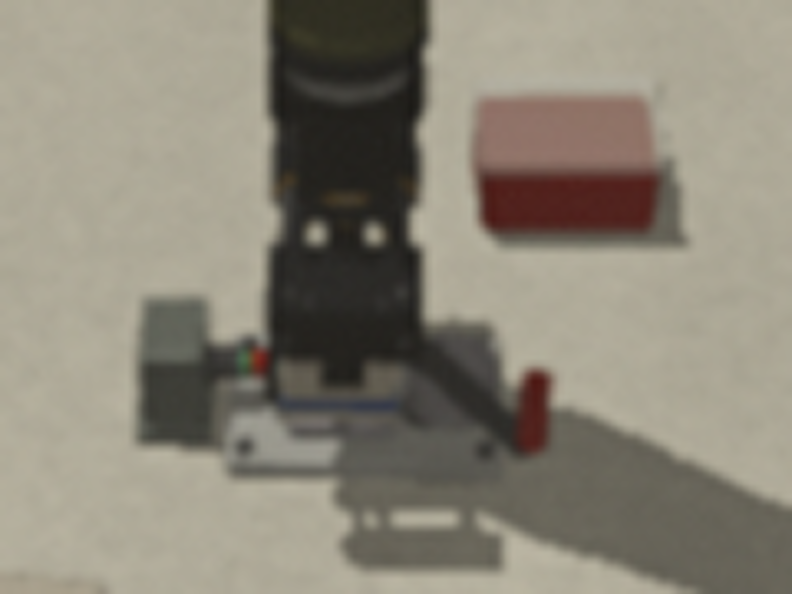

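servo_tool(
  commands=[0,0,0.5,0,0,0,0,0,0.5,0,0,0,0,0,0.5,0,0,0],
)

```text
time_s: 10.8
tool_pos: [0.61, -0.2189, 0.0244]
tool_rot: [180.0, -0.1, -176.4]
force: [-1.2, -0.5, 1.9]
grip_width: 0.0439
```

servo_tool(
  commands=[0,0,0.5,0,0,0,0,0,0,0,0,0],
)

```text
time_s: 11.0
tool_pos: [0.61, -0.2189, 0.0243]
tool_rot: [179.9, -0.1, -176.4]
force: [-2.2, 0.4, 4.5]
grip_width: 0.0439
```

servo_tool(
  commands=[0,0,0,0,0,0,0,0,0,0,0,0,0,0,0,0,0,0,0,0,0,0,0,0],
  jaw=62,
)

```text
time_s: 11.4
tool_pos: [0.6101, -0.2189, 0.0233]
tool_rot: [180.0, -0.1, -176.4]
force: [0.6, -0.6, 0.2]
grip_width: 0.0606
```

servo_tool(
  commands=[0,0,-6,0,0,0,0,0,-14,0,0,0,0,0,-20,0,0,0,0,0,-20,0,0,0,0,0,-20,0,0,0,0,0,-20,0,0,0,0,0,-20,0,0,0,0,0,-10,0,0,0],
)

```text
time_s: 12.2
tool_pos: [0.6113, -0.2197, 0.1569]
tool_rot: [-180.0, 0.2, -176.4]
force: [0.2, 0.1, 0.5]
grip_width: 0.0621
```

Run:
```python
from plan import *
for c,x,y in [('side',270,110),('top',320,150)]:
    im,d=read_camera(c);np.savez(f'/tmp/{c}5.npz',im=im,d=d)
    w,h=120,90
    save(c+'5',cv2.resize(im[y:y+h,x:x+w],None,fx=6.6,fy=6.6,interpolation=cv2.INTER_CUBIC))
s,p,r=state();print(s['time_s'],p,s['tool_rot'],s['qpos'])
```

```text
12.3 [ 0.61133556 -0.21958873  0.15599268] [-1.79967123e+02  1.46209846e-01 -1.76419420e+02] [ -6.3798631   21.1374187   30.5823445   87.83445293 -11.04505062
  73.89551488 119.1371411 ]
```

View pics/side5.png

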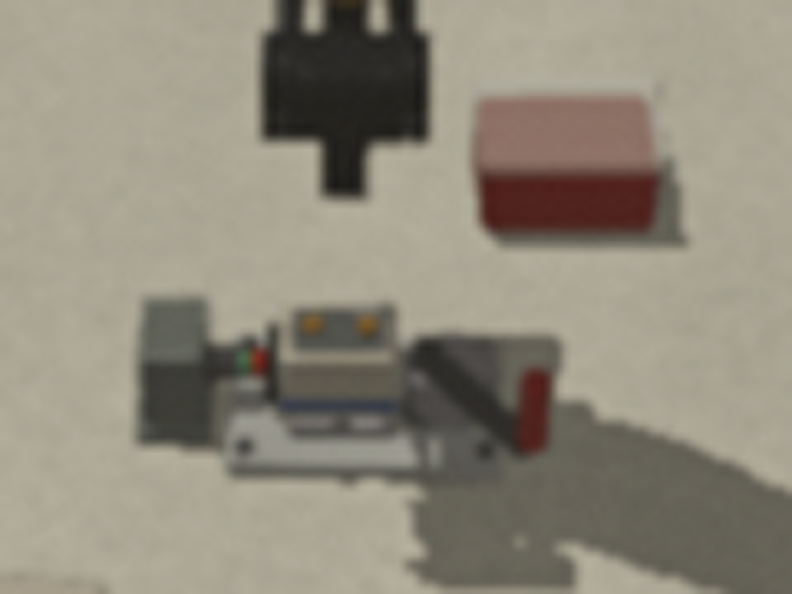

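View pics/top5.png

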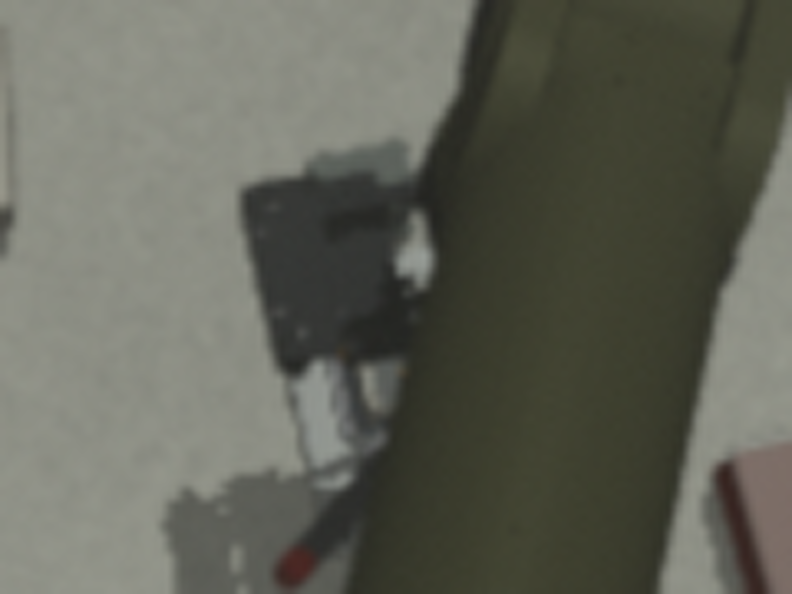

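servo_tool(
  commands=[0,0,0,0,0,6,0,0,0,0,0,8.5,0,0,0,0,0,8.5,0,0,0,0,0,8.5,0,0,0,0,0,8.5,0,0,0,0,0,8.5,0,0,0,0,0,8.5,0,0,0,0,0,8.5,0,0,0,0,0,8.5,0,0,0,0,0,8.5],
  jaw=36,
)

```text
time_s: 13.3
tool_pos: [0.6095, -0.2187, 0.1523]
tool_rot: [-179.8, -0.1, 100.7]
force: [1.0, 0.4, -0.0]
grip_width: 0.0361
```

servo_tool(
  commands=[0,0,0,0,0,8.5,0,0,0,0,0,8.5,0,0,0,0,0,8.5,0,0,0,0,0,8.5,0,0,0,0,0,8.5,0,0,0,0,0,8.5,0,0,0,0,0,8.5,0,0,0,0,0,8.5,0,0,0,0,0,8.5,0,0,0,0,0,8.5],
)

```text
time_s: 14.3
tool_pos: [0.6096, -0.2187, 0.1524]
tool_rot: [-179.9, 0.1, 15.7]
force: [-0.2, 0.4, -0.6]
grip_width: 0.0362
```

```bash
cat >> plan.py <<'E'
PV=np.array([.5660,-.2119,0])
def hp(a,z,lead=0.):
    th=a+2.094+NY
    p=PV+.085*np.array([np.cos(th),np.sin(th),0])+lead*np.array([-np.sin(th),np.cos(th),0]); p[2]=z
    return p,Ro.from_euler('z',th)*FLIP
E
python3 - <<'E'
from plan import *
s,p,r=state();print(s['qpos'],s['tool_rot'])
p1,r1=hp(.12,.15);print(p1)
rows(p1,r1,8)
E
```

```text
[-27.30132342  30.86023034  62.27040593  88.74465095 -27.67272834
  77.46828369 -36.47302316] [-1.79903851e+02  1.49408583e-01  1.57312708e+01]
[ 0.51086511 -0.14720731  0.15      ]
t 14.3 dist mm [-98.7  71.5  -2.4] rot [-0.    0.19 65.29]
[-9.5, -11.9, 0.3, -0.0, 0.0, 8.2]
[-11.1, -10.5, 0.3, -0.0, 0.0, 8.2]
[-12.4, -8.8, 0.3, -0.0, 0.0, 8.2]
[-13.6, -7.0, 0.3, -0.0, 0.0, 8.2]
[-14.4, -5.0, 0.3, -0.0, 0.0, 8.2]
[-15.0, -2.9, 0.3, -0.0, 0.0, 8.2]
[-15.2, -0.7, 0.3, -0.0, 0.0, 8.2]
[-15.2, 1.5, 0.3, -0.0, 0.0, 8.2]
```

servo_tool(
  commands=[-9.5,-11.9,0,0,0,8.2,-11.1,-10.5,0,0,0,8.2,-12.4,-8.8,0,0,0,8.2,-13.6,-7,0,0,0,8.2,-14.4,-5,0,0,0,8.2,-15,-2.9,0,0,0,8.2,-15.2,-0.7,0,0,0,8.2,-15.2,1.5,0,0,0,8.2,0,0,0,0,0,0,0,0,0,0,0,0],
)

```text
time_s: 15.3
tool_pos: [0.5111, -0.1473, 0.1534]
tool_rot: [-180.0, 0.1, -49.3]
force: [-0.1, -0.1, 0.6]
grip_width: 0.036
```

Run:
```python
from plan import *
s,p,r=state();print(s['qpos'],s['tool_rot'])
p1,r1=hp(.12,.15)
rows(p1,r1,1)
for c,x,y in [('side',300,110),('top',320,150)]:
    im,d=read_camera(c);np.savez(f'/tmp/{c}6.npz',im=im,d=d)
    w,h=120,90
    save(c+'6',cv2.resize(im[y:y+h,x:x+w],None,fx=6.6,fy=6.6,interpolation=cv2.INTER_CUBIC))
```

```text
[ -49.45986149   11.41025018   70.17856304  105.30340604  -11.40209807
   71.22433935 -115.17118328] [-1.79989443e+02  1.08970698e-01 -4.92533027e+01]
t 15.3 dist mm [-0.3  0.  -3.4] rot [-0.01  0.11  0.31]
[-0.2, 0.2, 3.4, -0.0, 0.1, 0.3]
```

View pics/side6.png

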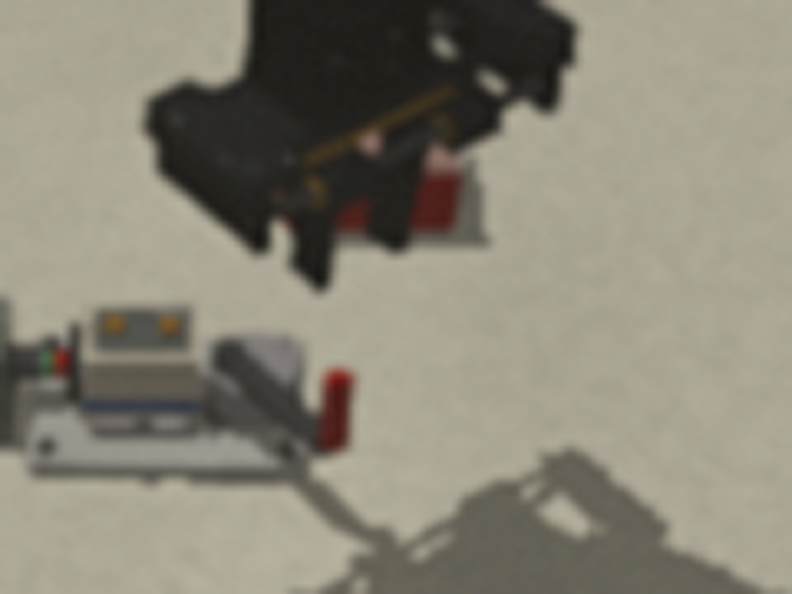

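View pics/top6.png

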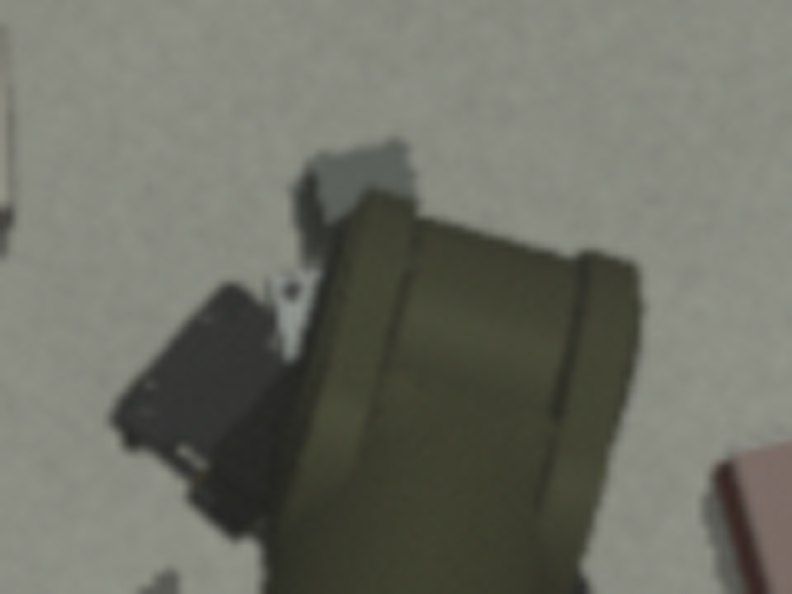

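Run:
```python
from plan import *
s,p,r=state()
f=lambda q:np.round((proj('side',q)-[300,110]+.5)*6.6)
print(f([.5109,-.1472,.1]),f([.5109,-.1472,.0555]),f(p))
for y in (.018,-.018,.033,-.033):
  for x in (-.0095,.0095): print(y,x,f(p+r.apply([x,y,0])))
```

```text
[341. 381.] [335. 447.] [347. 296.]
0.018 -0.0095 [389. 292.]
0.018 0.0095 [363. 271.]
-0.018 -0.0095 [330. 322.]
-0.018 0.0095 [304. 300.]
0.033 -0.0095 [413. 280.]
0.033 0.0095 [388. 259.]
-0.033 -0.0095 [305. 335.]
-0.033 0.0095 [279. 313.]
```

Run:
```python
from plan import *
f=lambda q:np.round((proj('side',q)-[270,110]+.5)*6.6)
r=rn
for n,p,w in [('3',[.6111,-.2202,.1213],.022),('5',[.6113,-.2196,.156],.031)]:
  p=np.array(p)
  for y in (w,w+.015): print(n,y,f(p+r.apply([.0095,y,0])),f(p+r.apply([-.0095,y,0])))
z=np.load('/tmp/side6.npz');W=world('side',z['d'])
s,p,r=state();print(s['time_s'])
q=r.inv().apply(W.reshape(-1,3)-p).reshape(W.shape)*1e3
np.set_printoptions(linewidth=220,suppress=True,precision=0)
ok=z['d']>0.1
m=(q[...,2]>-60)&(q[...,2]<10)&(abs(q[...,0])<40)&(abs(q[...,1])<60)&ok
v,u=np.nonzero(m)
for a,b in zip(v,u):
    if q[a,b,2]>-14: print(a,b,q[a,b])
```

```text
3 0.022 [363. 268.] [325. 268.]
3 0.037 [363. 288.] [324. 288.]
5 0.031 [364. 226.] [324. 226.]
5 0.046 [364. 247.] [324. 246.]
15.4
```

Run:
```python
from plan import *
np.set_printoptions(linewidth=220,suppress=True,precision=0)
s,p,r=state()
z=np.load('/tmp/side6.npz');d=z['d'];W=world('side',d)
q=r.inv().apply(W.reshape(-1,3)-p).reshape(W.shape)*1e3
m=(d>.1)&(abs(q[...,0])<40)&(abs(q[...,1])<60)&(q[...,2]>-45)&(q[...,2]<20)
v,u=np.nonzero(m);print(len(v))
for a,b in list(zip(v,u)): print(a,b,q[a,b])
```

```text
74
140 356 [  8.  19. -43.]
141 355 [  8.  15. -41.]
141 356 [  6.  18. -41.]
142 355 [  9.  16. -35.]
142 356 [  5.  16. -38.]
142 357 [  3.  19. -38.]
143 355 [  8.  16. -32.]
143 356 [  7.  19. -32.]
143 357 [  0.  17. -37.]
143 358 [ -7.  14. -43.]
143 359 [ -8.  17. -43.]
143 360 [-10.  20. -43.]
143 361 [-11.  22. -42.]
144 355 [  8.  16. -28.]
144 356 [  3.  16. -32.]
144 357 [ -2.  15. -36.]
144 358 [ -7.  15. -39.]
144 359 [ -5.  20. -36.]
144 361 [ -9.  25. -36.]
145 355 [  8.  17. -24.]
145 356 [  1.  14. -30.]
145 357 [ -4.  13. -34.]
145 358 [ -4.  18. -32.]
145 359 [-12.  15. -38.]
145 360 [ -8.  22. -33.]
145 361 [-10.  25. -32.]
146 344 [  8. -28. -42.]
146 356 [  4.  18. -22.]
146 357 [ -0.  17. -26.]
146 358 [ -5.  17. -29.]
146 359 [-10.  17. -32.]
146 360 [-12.  19. -32.]
146 361 [ -9.  26. -27.]
147 344 [  7. -29. -40.]
147 345 [  1. -30. -44.]
147 357 [ -3.  15. -25.]
147 358 [ -5.  17. -25.]
147 359 [-11.  17. -29.]
147 360 [ -9.  22. -26.]
147 361 [-11.  25. -25.]
148 344 [  7. -29. -35.]
148 345 [  5. -26. -35.]
148 346 [ -1. -28. -41.]
148 358 [ -4.  19. -19.]
148 359 [ -9.  18. -23.]
148 360 [-10.  21. -22.]
149 344 [  7. -28. -31.]
149 345 [  6. -25. -30.]
149 346 [ -2. -28. -37.]
149 347 [ -7. -29. -41.]
149 348 [-10. -27. -42.]
149 349 [ -8. -22. -39.]
150 344 [  6. -29. -29.]
150 345 [  4. -27. -28.]
150 346 [ -4. -30. -36.]
150 347 [ -8. -29. -38.]
150 348 [ -7. -25. -36.]
150 349 [-10. -23. -36.]
151 344 [  7. -28. -23.]
151 345 [  3. -27. -26.]
151 346 [ -4. -30. -32.]
151 347 [-10. -31. -37.]
151 348 [-12. -29. -37.]
151 349 [-10. -23. -32.]
152 345 [  2. -28. -23.]
152 346 [ -2. -27. -25.]
152 347 [ -7. -28. -29.]
152 348 [-13. -29. -33.]
152 349 [ -8. -21. -26.]
153 346 [ -4. -29. -23.]
153 347 [ -6. -27. -24.]
153 348 [-14. -30. -31.]
153 349 [ -9. -21. -23.]
154 348 [-11. -27. -23.]
```

servo_tool(
  commands=[0,0,8,0,0,0.3,0,0,12,0,0,0,0,0,12,0,0,0,0,0,10,0,0,0,0,0,5,0,0,0,0,0,0,0,0,0],
)

```text
time_s: 16.0
tool_pos: [0.5102, -0.1479, 0.1056]
tool_rot: [179.9, 0.1, -49.8]
force: [-0.4, -0.3, -0.5]
grip_width: 0.036
```

Run:
```python
from plan import *
s,p,r=state();print(s['qpos'],s['tool_rot'],s['force'])
p1,r1=hp(.12,.060)
rows(p1,r1,1)
for c,x,y in [('side',300,110)]:
    im,d=read_camera(c)
    w,h=120,90
    save(c+'7',cv2.resize(im[y:y+h,x:x+w],None,fx=6.6,fy=6.6,interpolation=cv2.INTER_CUBIC))
```

```text
[ -45.79682632   15.60313823   67.64283814  108.47622257  -15.67501367
   66.45277953 -112.30985729] [ 1.79857347e+02  1.28438925e-01 -4.98321351e+01] [-0.39234902 -0.27264683 -0.53831495]
t 16.0 dist mm [  0.7   0.7 -45.6] rot [ 0.14  0.13 -0.27]
[0.0, -1.1, 45.6, 0.1, 0.1, -0.3]
```

View pics/side7.png

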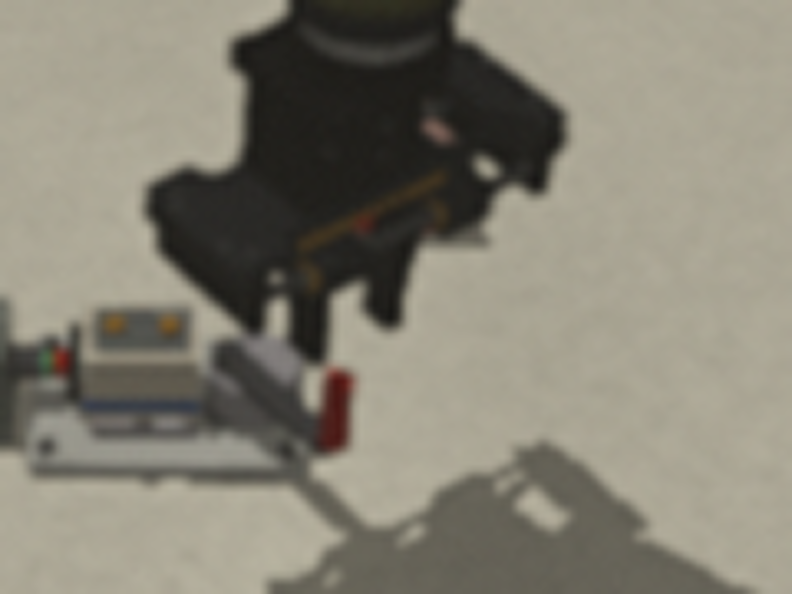

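servo_tool(
  commands=[0,-0.5,8,0,0,0,0,-0.5,12,0,0,0,0,0,12,0,0,0,0,0,8,0,0,0,0,0,4,0,0,0,0,0,1,0,0,0,0,0,0,0,0,0],
)

```text
time_s: 16.75
tool_pos: [0.5117, -0.1473, 0.0617]
tool_rot: [179.9, 0.1, -49.8]
force: [0.2, 0.2, -0.6]
grip_width: 0.0364
```

Run:
```python
from plan import *
s,p,r=state();print(s['qpos'],s['tool_rot'],s['force'])
p1,r1=hp(.12,.060)
rows(p1,r1,1)
for c,x,y in [('side',300,110)]:
    im,d=read_camera(c)
    w,h=120,90
    save(c+'8',cv2.resize(im[y:y+h,x:x+w],None,fx=6.6,fy=6.6,interpolation=cv2.INTER_CUBIC))
```

```text
[ -42.16160391   19.58040898   64.5026087   110.83261067  -20.00967496
   62.05277155 -109.1210009 ] [ 1.79948012e+02  6.75953726e-02 -4.98232107e+01] [ 0.21285243  0.23156169 -0.62466931]
t 16.75 dist mm [-0.8  0.1 -1.7] rot [ 0.05  0.07 -0.26]
[-0.6, 0.6, 1.7, 0.1, 0.1, -0.3]
```

View pics/side8.png

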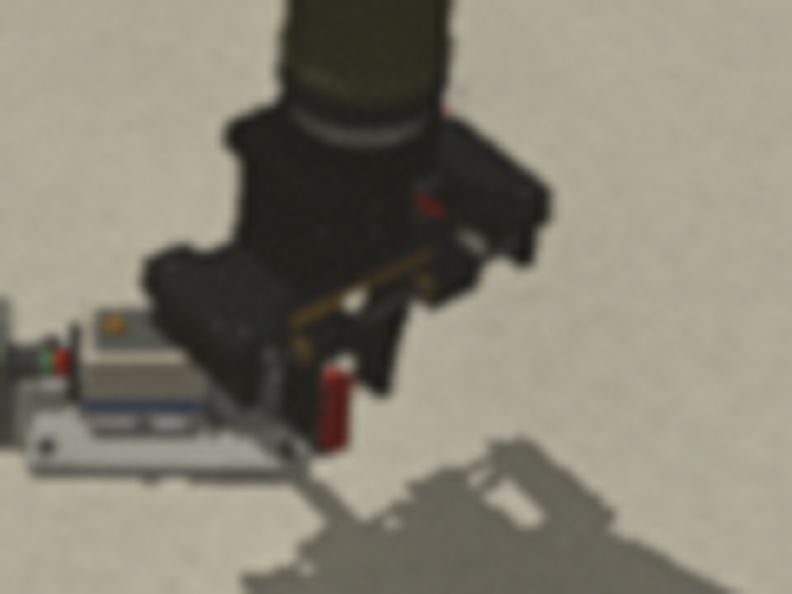

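servo_tool(
  commands=[0,0,0,0,0,0,0,0,0,0,0,0,0,0,0,0,0,0],
  jaw=20,
  newtons=50,
)

```text
time_s: 17.1
tool_pos: [0.5118, -0.1471, 0.0619]
tool_rot: [180.0, 0.1, -49.8]
force: [-0.2, 0.1, 0.0]
grip_width: 0.0224
```

servo_tool(
  commands=[0,0,0,0,0,0,0.4,8.5,0,0,0,-5.7,0.4,8.5,0,0,0,-5.7,0,0,0,0,0,0],
)

```text
time_s: 17.5
tool_pos: [0.4999, -0.1587, 0.0617]
tool_rot: [-179.9, 0.1, -38.4]
force: [1.3, 0.6, -1.0]
grip_width: 0.0199
```

```bash
cat >> plan.py <<'E'
def rep():
    s,p,r=state()
    th=np.arctan2(p[1]-PV[1],p[0]-PV[0]); rad=np.hypot(*(p-PV)[:2])
    tg=np.array([-np.sin(th),np.cos(th),0]);rd=np.array([np.cos(th),np.sin(th),0])
    F=np.array(s['force'])
    print('t',s['time_s'],'a_tcp',round((th-2.094-NY)%(2*np.pi),3),'rad mm',round(rad*1e3,1),'z',round(p[2]*1e3,1),'F tan',round(F@tg,1),'rad',round(F@rd,1),'z',round(F[2],1),'yawerr',round(np.degrees((np.radians(s['tool_rot'][2])+np.pi-th+np.pi)%(2*np.pi)-np.pi),1),'grip',round(s['grip_width']*1e3,1))
E
python3 - <<'E'
from plan import *
rep();print(state()[0]['qpos'])
E
```

```text
t 17.5 a_tcp 0.307 rad mm 84.9 z 61.7 F tan -1.2 rad -0.6 z -1.0 yawerr 0.4 grip 19.9
[-40.06244345  17.12077892  62.79966118 111.89299835 -17.49377123
  61.32816211 -98.126453  ]
```

servo_tool(
  commands=[0.4,8.5,0,0,0,-5.7,0.4,8.5,0,0,0,-5.7,0.4,8.5,0,0,0,-5.7],
)

```text
time_s: 17.8
tool_pos: [0.4878, -0.1792, 0.0617]
tool_rot: [-179.8, 0.1, -21.1]
force: [1.4, 5.0, -0.7]
grip_width: 0.0198
```

Run:
```python
from plan import *
rep();print(state()[0]['qpos'])
im,d=read_camera('side')
x,y,w,h=270,110,120,90
save('side9',cv2.resize(im[y:y+h,x:x+w],None,fx=6.6,fy=6.6,interpolation=cv2.INTER_CUBIC))
```

```text
t 17.8 a_tcp 0.588 rad mm 84.7 z 61.7 F tan -5.1 rad 0.6 z -0.7 yawerr 1.6 grip 19.8
[-35.65144423  15.08943772  59.85870576 112.4495677  -15.11728299
  60.82950808 -80.2819378 ]
```

View pics/side9.png

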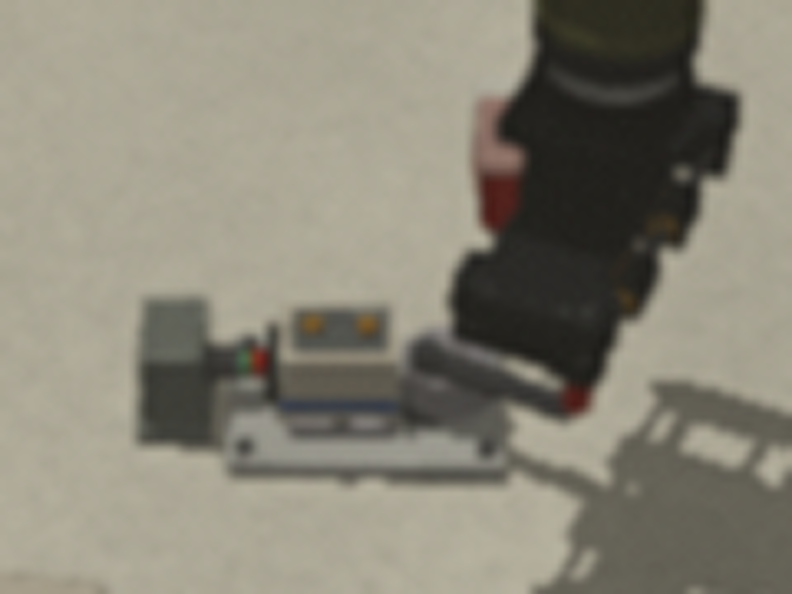

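servo_tool(
  commands=[0.4,8.5,0,0,0,-5.7,0.4,8.5,0,0,0,-5.7],
)

```text
time_s: 18.05
tool_pos: [0.4828, -0.1954, 0.0617]
tool_rot: [-179.8, 0.2, -9.8]
force: [0.6, 4.3, 2.3]
grip_width: 0.0202
```

Run:
```python
from plan import *
rep()
```

```text
t 18.05 a_tcp 0.789 rad mm 84.8 z 61.7 F tan -4.3 rad 0.2 z 2.3 yawerr 1.4 grip 20.2
```

servo_tool(
  commands=[0.4,8.5,0,0,0,-5.7],
)

```text
time_s: 18.15
tool_pos: [0.4814, -0.204, 0.0616]
tool_rot: [-179.8, 0.2, -4.1]
force: [-0.7, 5.8, 2.2]
grip_width: 0.0201
```

Run:
```python
from plan import *
rep()
```

```text
t 18.15 a_tcp 0.892 rad mm 85.0 z 61.6 F tan -5.7 rad 1.2 z 2.2 yawerr 1.2 grip 20.1
```

servo_tool(
  commands=[0.1,4.3,0,0,0,-2.9],
)

```text
time_s: 18.25
tool_pos: [0.481, -0.2089, 0.0616]
tool_rot: [-179.8, 0.2, -1.3]
force: [-2.0, 4.9, 3.3]
grip_width: 0.0203
```

Run:
```python
from plan import *
rep()
```

```text
t 18.25 a_tcp 0.95 rad mm 85.1 z 61.6 F tan -4.8 rad 2.2 z 3.3 yawerr 0.7 grip 20.3
```

servo_tool(
  commands=[0.1,4.3,0,0,0,-2.9],
)

```text
time_s: 18.35
tool_pos: [0.4809, -0.2128, 0.0616]
tool_rot: [-179.8, 0.2, 1.5]
force: [-1.5, 5.2, 3.6]
grip_width: 0.0197
```

Run:
```python
from plan import *
rep();print(state()[0]['qpos'])
im,d=read_camera('side');np.savez('/tmp/side10.npz',im=im,d=d)
x,y,w,h=270,110,120,90
save('side10',cv2.resize(im[y:y+h,x:x+w],None,fx=6.6,fy=6.6,interpolation=cv2.INTER_CUBIC))
```

```text
t 18.35 a_tcp 0.995 rad mm 85.1 z 61.6 F tan -5.3 rad 1.4 z 3.6 yawerr 0.9 grip 19.7
[-28.07460583  15.08546536  55.62429576 111.42820036 -14.35710896
  60.96446413 -54.73400917]
```

View pics/side10.png

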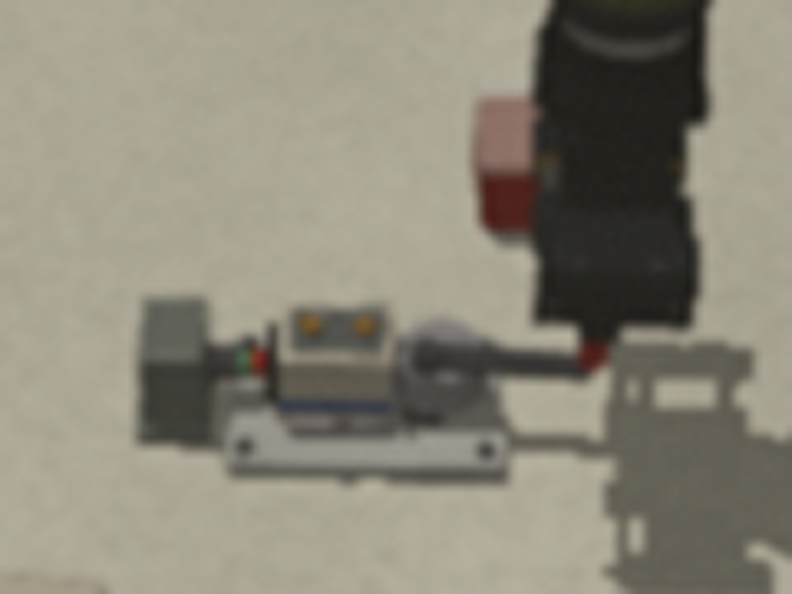

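servo_tool(
  commands=[0.1,4.3,0,0,0,-2.9],
)

```text
time_s: 18.5
tool_pos: [0.4811, -0.2167, 0.0615]
tool_rot: [-179.8, 0.2, 4.4]
force: [-1.0, 4.8, 4.2]
grip_width: 0.0199
```

```bash
python3 -c "
from plan import *
rep()"
```

```text
t 18.5 a_tcp 1.042 rad mm 85.0 z 61.5 F tan -4.8 rad 0.7 z 4.2 yawerr 1.1 grip 19.9
```

servo_tool(
  commands=[0.1,4.3,0,0,0,-2.9],
)

```text
time_s: 18.6
tool_pos: [0.4814, -0.2212, 0.0615]
tool_rot: [-179.8, 0.2, 7.3]
force: [-1.5, 4.9, 4.0]
grip_width: 0.02
```

```bash
python3 -c "
from plan import *
rep()"
```

```text
t 18.6 a_tcp 1.094 rad mm 85.1 z 61.5 F tan -5.0 rad 1.0 z 4.0 yawerr 1.1 grip 20.0
```

servo_tool(
  commands=[0.1,4.3,0,0,0,-2.9],
)

```text
time_s: 18.7
tool_pos: [0.4819, -0.2253, 0.0614]
tool_rot: [-179.7, 0.2, 10.2]
force: [-2.2, 5.8, 4.8]
grip_width: 0.0202
```

```bash
python3 -c "
from plan import *
rep()"
```

```text
t 18.7 a_tcp 1.143 rad mm 85.2 z 61.4 F tan -6.1 rad 1.2 z 4.8 yawerr 1.1 grip 20.2
```

servo_tool(
  commands=[0.1,4.3,0,0,0,-2.9],
)

```text
time_s: 18.8
tool_pos: [0.4827, -0.2293, 0.0614]
tool_rot: [-179.7, 0.2, 13.1]
force: [-2.5, 6.3, 5.2]
grip_width: 0.0199
```

```bash
python3 -c "
from plan import *
rep()"
```

```text
t 18.8 a_tcp 1.191 rad mm 85.1 z 61.4 F tan -6.7 rad 1.2 z 5.2 yawerr 1.3 grip 19.9
```

Run:
```python
from plan import *
im,d=read_camera('side');np.savez('/tmp/side11.npz',im=im,d=d)
x,y,w,h=285,145,50,36
save('side11',cv2.resize(im[y:y+h,x:x+w],None,fx=16,fy=16,interpolation=cv2.INTER_CUBIC))
```

```text
(no output)
```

View pics/side11.png

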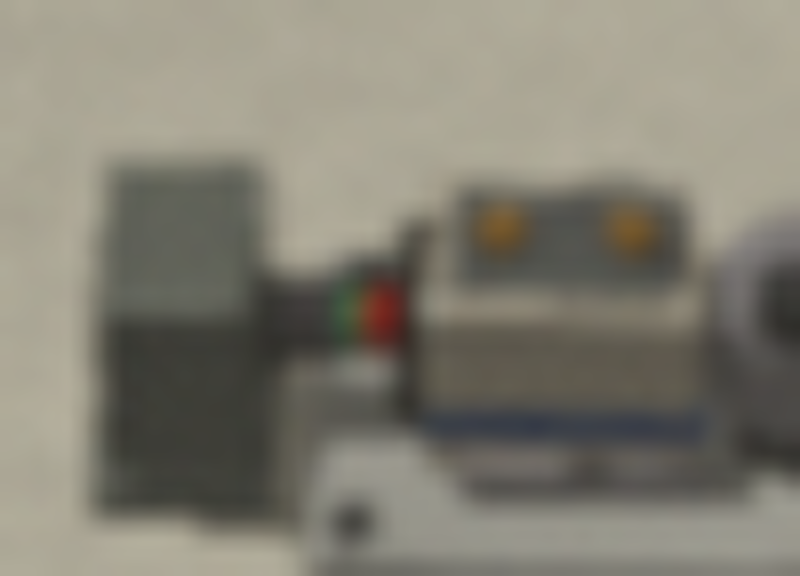

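servo_tool(
  commands=[0.1,4.3,0,0,0,-2.9],
)

```text
time_s: 18.95
tool_pos: [0.4835, -0.2329, 0.0613]
tool_rot: [-179.6, 0.2, 16.0]
force: [-3.8, 6.8, 5.7]
grip_width: 0.0202
```

```bash
python3 -c "
from plan import *
rep()"
```

```text
t 18.95 a_tcp 1.235 rad mm 85.1 z 61.3 F tan -7.5 rad 2.0 z 5.7 yawerr 1.7 grip 20.2
```

servo_tool(
  commands=[0.1,4.3,0,0,0,-2.9],
)

```text
time_s: 19.05
tool_pos: [0.4846, -0.2369, 0.0612]
tool_rot: [-179.6, 0.2, 18.9]
force: [-3.0, 8.3, 6.4]
grip_width: 0.0201
```

```bash
python3 -c "
from plan import *
rep()"
```

```text
t 19.05 a_tcp 1.283 rad mm 85.1 z 61.2 F tan -8.8 rad 0.5 z 6.4 yawerr 1.9 grip 20.1
```

servo_tool(
  commands=[0.1,4.3,0,0,0,-2.9],
)

```text
time_s: 19.15
tool_pos: [0.4859, -0.2407, 0.0612]
tool_rot: [-179.5, 0.2, 21.8]
force: [-4.4, 7.9, 7.1]
grip_width: 0.0201
```

Run:
```python
from plan import *
rep()
im,d=read_camera('side');np.savez('/tmp/side12.npz',im=im,d=d)
x,y,w,h=285,145,50,36
save('side12',cv2.resize(im[y:y+h,x:x+w],None,fx=16,fy=16,interpolation=cv2.INTER_CUBIC))
```

```text
t 19.15 a_tcp 1.33 rad mm 85.1 z 61.2 F tan -8.9 rad 1.5 z 7.1 yawerr 2.1 grip 20.1
```

View pics/side12.png

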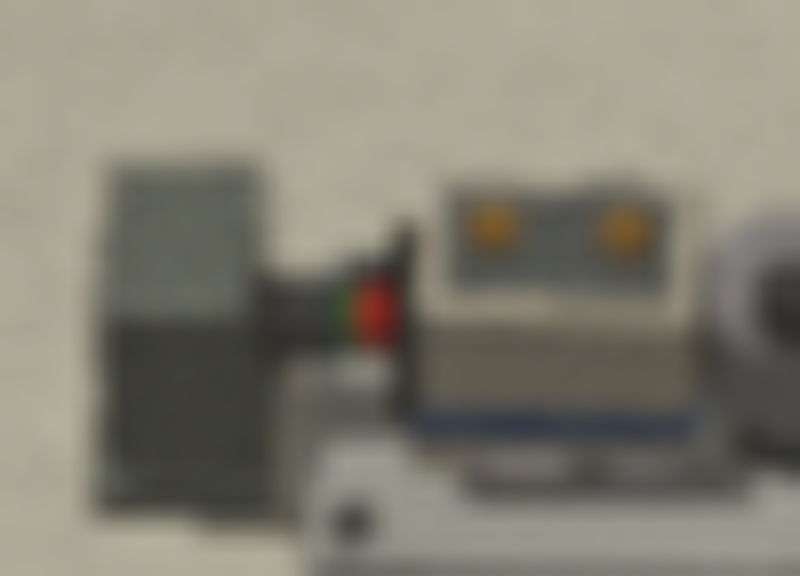

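servo_tool(
  commands=[0.1,4.3,0,0,0,-2.9],
)

```text
time_s: 19.3
tool_pos: [0.4872, -0.2441, 0.061]
tool_rot: [-179.5, 0.2, 24.7]
force: [-4.6, 9.0, 7.6]
grip_width: 0.0202
```

```bash
python3 -c "
from plan import *
rep()"
```

```text
t 19.3 a_tcp 1.373 rad mm 85.1 z 61.0 F tan -10.1 rad 0.8 z 7.6 yawerr 2.5 grip 20.2
```

servo_tool(
  commands=[0.1,4.3,0,0,0,-2.9,0,0,0,0,0,0],
)

```text
time_s: 19.5
tool_pos: [0.4891, -0.2486, 0.0611]
tool_rot: [-179.5, 0.2, 27.6]
force: [-5.3, 8.8, 7.2]
grip_width: 0.0195
```

Run:
```python
from plan import *
rep();print(state()[0]['qpos'])
im,d=read_camera('side');np.savez('/tmp/side13.npz',im=im,d=d)
x,y,w,h=285,145,50,36
save('side13',cv2.resize(im[y:y+h,x:x+w],None,fx=16,fy=16,interpolation=cv2.INTER_CUBIC))
for k in (5,10,11,12,13):
    I=np.load(f'/tmp/side{k}.npz')['im'].astype(int); print(k,[(I[164:166,u].mean(0)).astype(int).tolist() for u in range(300,313)])
```

```text
t 19.5 a_tcp 1.43 rad mm 85.2 z 61.1 F tan -10.2 rad 1.0 z 7.2 yawerr 2.1 grip 19.5
[-18.92150978  17.6282606   50.11431726 108.02541038 -15.42252699
  61.87681054 -25.07259333]
5 [[64, 64, 58], [54, 54, 48], [55, 53, 50], [59, 57, 54], [60, 57, 55], [64, 67, 60], [68, 89, 69], [75, 86, 58], [103, 59, 39], [105, 38, 31], [71, 35, 31], [62, 58, 51], [104, 102, 90]]
10 [[65, 65, 58], [55, 54, 50], [56, 54, 51], [58, 57, 54], [60, 57, 55], [65, 67, 60], [68, 89, 68], [75, 87, 59], [104, 60, 41], [105, 39, 31], [70, 35, 31], [56, 53, 45], [100, 97, 85]]
11 [[66, 66, 59], [54, 54, 48], [55, 54, 51], [60, 57, 54], [61, 58, 56], [61, 66, 58], [65, 83, 59], [91, 73, 48], [113, 47, 35], [96, 36, 31], [71, 53, 46], [102, 99, 87], [123, 118, 105]]
12 [[65, 65, 59], [55, 54, 49], [56, 54, 51], [60, 57, 54], [59, 58, 54], [55, 62, 52], [66, 68, 45], [107, 57, 38], [122, 41, 32], [87, 38, 33], [66, 59, 51], [100, 96, 85], [119, 113, 99]]
13 [[65, 66, 59], [55, 54, 49], [57, 55, 51], [60, 57, 55], [59, 59, 55], [58, 60, 51], [78, 60, 44], [106, 49, 36], [95, 38, 32], [67, 47, 40], [89, 86, 74], [116, 111, 96], [122, 116, 101]]
```

View pics/side13.png

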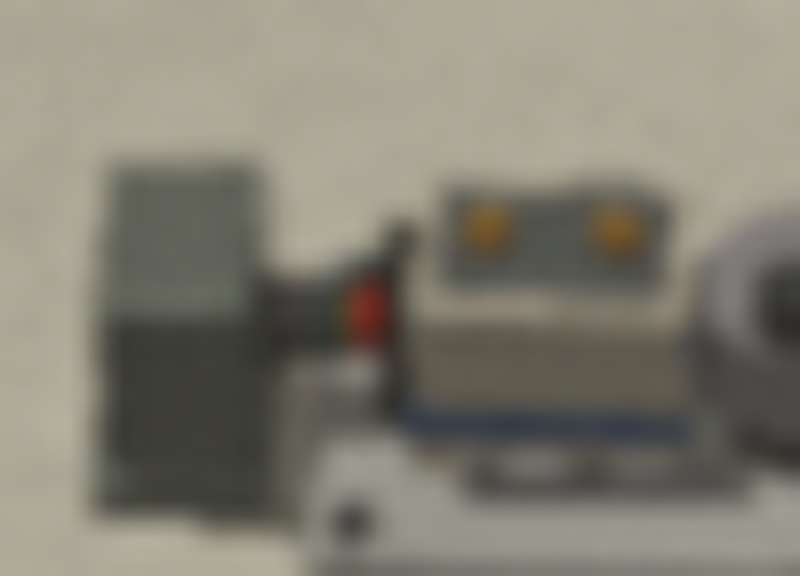

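servo_tool(
  commands=[0,0,0,0,0,0,0,0,0,0,0,0,0,0,0,0,0,0],
  jaw=36,
)

```text
time_s: 19.85
tool_pos: [0.4908, -0.2526, 0.0616]
tool_rot: [180.0, 0.1, 27.6]
force: [-0.4, 0.2, -0.7]
grip_width: 0.0331
```

Run:
```python
from plan import *
rep()
im,d=read_camera('side')
x,y,w,h=270,110,120,90
save('side14',cv2.resize(im[y:y+h,x:x+w],None,fx=6.6,fy=6.6,interpolation=cv2.INTER_CUBIC))
I=im.astype(int);print([(I[164:166,u].mean(0)).astype(int).tolist() for u in range(303,313)])
```

```text
t 19.85 a_tcp 1.481 rad mm 85.5 z 61.6 F tan -0.4 rad 0.2 z -0.7 yawerr -0.9 grip 33.1
[[60, 57, 54], [58, 59, 55], [58, 60, 52], [78, 59, 44], [106, 49, 36], [96, 39, 32], [67, 48, 41], [90, 86, 74], [116, 111, 97], [121, 115, 101]]
```

View pics/side14.png

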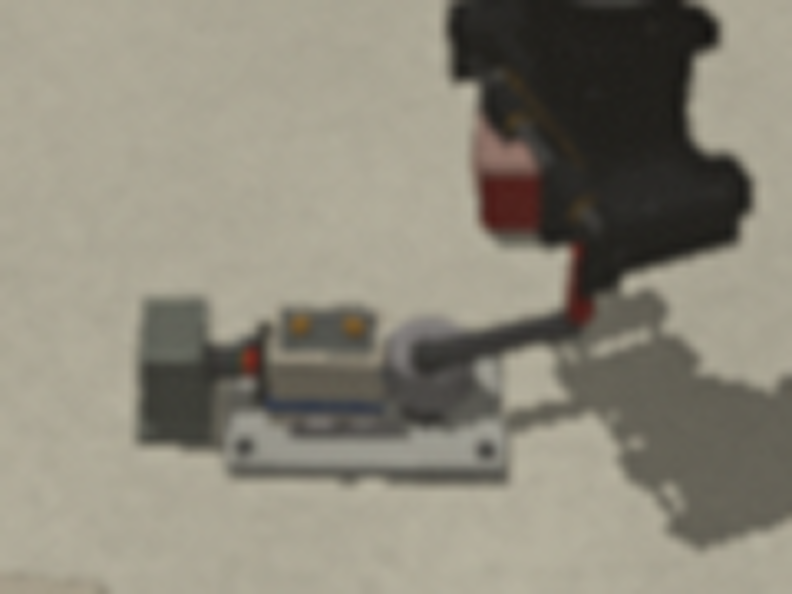

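servo_tool(
  commands=[0,-3,0,0,0,0,0,0,-6,0,0,0,0,0,-12,0,0,0,0,0,-16,0,0,0,0,0,-20,0,0,0,0,0,-20,0,0,0,0,0,-20,0,0,0,0,0,-20,0,0,0,0,0,-10,0,0,0],
)

```text
time_s: 20.8
tool_pos: [0.4907, -0.2502, 0.1888]
tool_rot: [179.9, -0.1, 27.7]
force: [0.5, -0.7, 0.4]
grip_width: 0.0358
```

Run:
```python
from plan import *
rep()
im,d=read_camera('side');save('side15',im)
I=im.astype(int);print([(I[164:166,u].mean(0)).astype(int).tolist() for u in range(303,313)])
x,y,w,h=285,145,75,54
save('side15c',cv2.resize(im[y:y+h,x:x+w],None,fx=10,fy=10,interpolation=cv2.INTER_CUBIC))
```

```text
t 20.8 a_tcp 1.455 rad mm 84.5 z 188.8 F tan 0.8 rad -0.1 z 0.4 yawerr 0.7 grip 35.8
[[59, 58, 54], [58, 58, 55], [57, 59, 51], [77, 59, 44], [104, 48, 35], [94, 38, 31], [67, 47, 40], [88, 85, 73], [114, 109, 96], [120, 114, 99]]
```

View pics/side15.png

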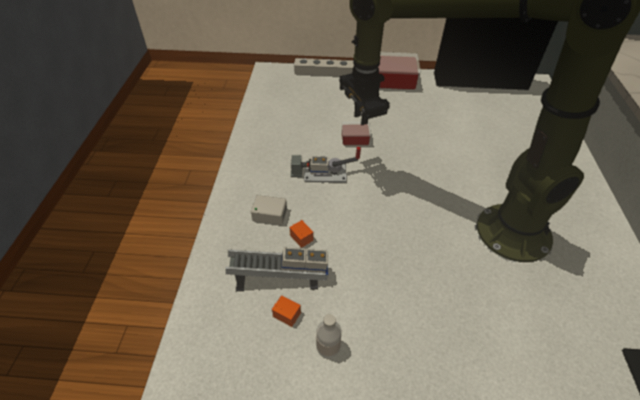

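View pics/side15c.png

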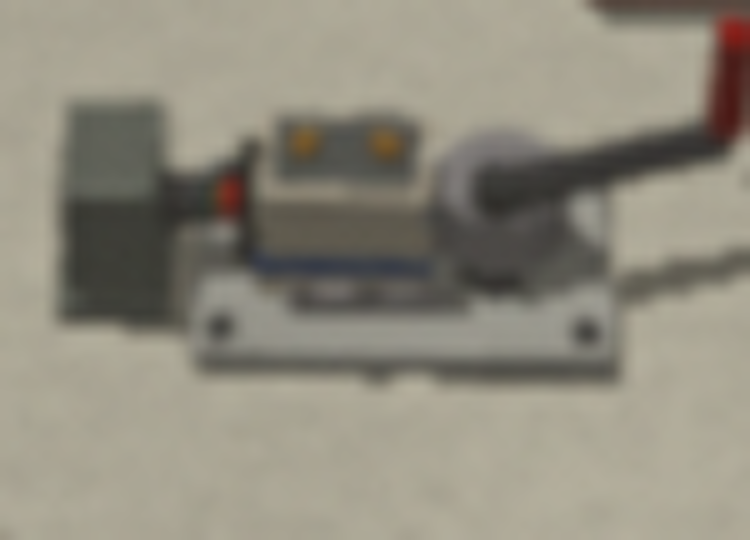

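```bash
python3 -c "
from h import *
print(env.sign_off())"
```

```text
the job is handed in; nothing more can be done
None
```

I took the front cartridge square to the slope, laid it level in the fixture channel and clamped it with the cam lever. I handed the job in at about 20.8 s.

**Lane:** the second and third cartridges rolled forward by themselves and rest at the front lip. The last side picture shows the bottle, tub, power unit and both orange look-alikes where they were.

**Clamping:** turning the lever took about 5 N free. The force began to rise at about 1.1 rad, and I stopped at about 1.41 rad with about 10 N at the handle. I let go, and the stop rod and cartridge looked the same before and after release. The arm is clear of everything.

**Spring stop:** the lever angle puts the plunger in by about 4.5 mm, and the shift of the red band in the picture gives about 4.7 mm. The allowed range is 2.5 to 6.5 mm, so the green band is part-way in. The red still shows at its full width outside the sleeve.

**Limits and disagreements in the checks:**
- One picture pixel is about 3 mm there, so the green remainder of about 2 mm shows only as a blurred sliver.
- The two cameras differed by 2 to 4 mm along x, so I used their mean.
- The fingertips showed in the side camera about 20 mm short of the stated tool point. This made no trouble for the grip or the push.

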